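# Lock the blower bearing with its retaining ring

### The job

Pick up the bent-nose circlip pliers by their red handles, put the tips into the two eyes of the retaining ring in the parts tray, squeeze to spread the ring and carry it on the tips to the green bearing cartridge. Pass the spread ring over the end of the spindle down onto the bearing and let it contract into the groove, so that it lies flat and closed round the spindle. Then lay the pliers back on their wooden rest as they lay before, and leave the other things on the bench where they are.

Things in the scene. Friction and masses are not known exactly. Their poses are not given: they have to be found in the camera images.
- pliers: Loose bent-nose circlip pliers, 218 mm long, 200 g, red plastic handles, dark steel jaws. Origin on the pivot at half height of the handles; +x to the tips, z up. Balance point 52 mm behind the pivot. A spring holds the handles apart; squeezing them SPREADS the tips, letting go closes the tips.
- pliers_grip (a point): Where to grasp the pliers: 54 mm behind the pivot, mid between the handles, at half height. Red sleeves 18 mm high, flat for 44 mm along; at rest 60 mm wide over the outside here; parallel at 54 mm, narrowing rearwards when squeezed further; a stop ends the squeeze at 29.6 mm (about 31 between wide pads). They sit firmest in the fingers when squeezed hard against the stop. Axes as the pliers.
- pliers_l (a joint): Turn of the left half of the pliers: 0 rad at rest, 0.265 at the stop (the right half mirrors it). At a width over the handles (grip point) of 60 / 55.4 / 50 / 45 / 40 / 35 / 29.6 mm the pins stand 20 / 26 / 33 / 39 / 45 / 51 / 57 mm apart, centre to centre. Squeeze at the grip point: 10 N at first, 12 N at the stop, about 24 N with the ring on the tips.
- pliers_tip_l (a point): Lower end of the left (+y) tip pin, 36 mm below the handles' half height. Pins point down, 5 mm in diameter, 5 mm long, ends tapered; above each a shoulder 13 mm across on a 10 mm leg that goes up to the jaw (9 mm high). Pins 72 mm ahead of the pivot at rest, 67 at the stop; but the handles roll in the fingers and bring the pivot 5.5 mm forward, so seen from the fingers the pins hardly shift.
- pliers_tip_r (a point): Lower end of the right (-y) tip pin, the mirror image.
- ring_center (a point): Loose dark spring-steel retaining ring lying flat in the tray; this is its centre at half its 4 mm thickness. Inside 56 mm, band 5 mm wide, 46 g. Two eyes lie at its -x end; z up. The back arc (+x part, 120 degrees) carries this frame; two arms bend outwards from it against a spring. Lifted on the pins its far side hangs up to 8 mm lower.
- ring_eye_l (a point): Centre of the left (+y) eye: hole 9 mm, loop 17 mm, 4 mm thick. Closed ring: eyes 26 mm apart on a line 33.5 mm from the ring's centre. At the pliers' stop they are 51 mm apart and a 62 mm round passes, its centre 30 mm from the line of the eyes. Closed in the groove: 34 mm. So draw the pliers back about 3 mm in all, bit by bit, as the ring is let go on the spindle; then lift them straight off.
- ring_eye_r (a point): Centre of the right (-y) eye, the mirror image.
- ring_arm_l (a joint): How far the left arm of the ring is bent out: 0 rad closed, about 0.02 closed in the groove, 0.17 on the full spindle diameter, 0.25 with the pliers at their stop (about 9 N at the eye).
- ring_arm_r (a joint): The same for the right arm.
- cartridge: Fixed green bearing cartridge. Origin: centre of its underside. Flange 156 mm across, 14 mm thick, four bolt heads 8 mm high; housing 112 mm across, its top flush with the bearing's face at 80 mm. In the middle the upright spindle, 60 mm in diameter, ends 14 mm above the bearing, top edge chamfered 2.5 mm. A yellow bracket stands on its +x side; its yaw may be any.
- groove (a point): On the spindle's axis, 2 mm above the bearing's face: where the ring's centre is once seated. The groove is 56.4 mm in diameter and reaches from the bearing's face to 5.5 mm above it. The ring's eyes may point any way.
- bracket_top (a point): Top of the yellow belt-guard bracket, 78 mm from the spindle's axis and 126 mm above the table: upright 30 mm wide and 8 mm thick, 68 to 76 mm from the axis, with a lip on top that reaches out to 90 mm.
- tray: Fixed aluminium tray 200 x 170 mm, floor 4 mm above the table, rim 10 mm. Origin at the centre of its underside, +x the long way. The ring lies about its middle; a brass sleeve and a nut in its +x corners.
- rest: Fixed wooden rest 196 mm long, 130 mm wide, base 6 mm thick; +x is where the tips point. Two cross bars 12 mm thick carry the pliers: under the jaws 34 mm ahead of the pivot and under the handles 112 mm behind it, each with an upright stop 12 mm high at both ends (110 mm between them).
- rest_seat (a point): Where the pliers' pivot belongs when they lie on the rest: 54 mm ahead of the rest's origin, 52 mm above the table. Axes as the rest.
- sleeve_mid (a point): Brass sleeve 40 mm across, 32 mm high, upright in the tray; its centre. To be left alone.
- nut_mid (a point): Steel hexagon nut 34 mm across, 14 mm high, in the tray; its centre. To be left alone.
- spray_mid (a point): Blue spray can with a white cap, 48 mm across, 150 mm high, standing by the cartridge; its centre. To be left alone.
- vase_mid (a point): Green glass vase 62 mm across, 140 mm high; its centre. To be left alone.
- grease_mid (a point): White grease jar with yellow cap 58 mm across, 75 mm high; its centre. To be left alone.
- wrench_mid (a point): Open-ended wrench 170 mm long lying flat; its centre. To be left alone.
- brush_mid (a point): Brush 180 mm long lying flat; its centre. To be left alone.

How it is judged:
On the way, in this order (a step that is already met when the one before it is completed fails the run):
1. the ring hangs spread on the pliers' tips, lifted at least 30 mm clear of the tray (z of ring_center in the frame of tray above 0.036 m and value of joint each of ring_arm_l, ring_arm_r above 0.13 rad and contact force between ring and pliers above 1 N), for 0.2 s.
2. the ring lies closed in the spindle's groove, off the pliers (horizontal distance between ring_center and groove below 0.003 m and z of ring_center in the frame of groove between -0.002 and 0.0025 m and angle between ring_center's own z axis and vertical below 0.08 rad and value of joint each of ring_arm_l, ring_arm_r below 0.12 rad and contact force between ring and pliers below 0.1 N), for 0.2 s.
At the end, for the whole second after the job is handed in: Ring in the groove: within 3 mm of the spindle's axis and about 2 mm of its seated height, flat within 0.08 rad, both arms below 0.12 rad. Pliers at rest on their rest: pivot within 25 mm of its place and 6 mm in height, level within 0.12 rad, pointing as the rest within 0.35 rad (horizontal distance between ring_center and groove below 0.003 m and z of ring_center in the frame of groove between -0.002 and 0.0025 m and angle between ring_center's own z axis and vertical below 0.08 rad and value of joint each of ring_arm_l, ring_arm_r below 0.12 rad and horizontal distance between pliers and rest_seat below 0.025 m and z of pliers in the frame of rest_seat between -0.006 and 0.006 m and angle between pliers's own z axis and vertical below 0.12 rad and angle between the x axis of pliers and the x axis of rest, either way round below 0.35 rad and x of pliers_grip in the frame of rest_seat below 0 m and linear speed of each of ring, pliers below 0.02 m/s); the robot touches nothing.
It fails at once if the brass sleeve or the nut in the tray is pushed more than 30 mm or tipped over (distance of any of sleeve_mid, nut_mid from where it was at the start of the episode above 0.03 m or angle between any of sleeve_mid, nut_mid's own z axis and vertical above 0.5 rad).
It fails at once if the glass vase, the grease jar or the spray can is pushed more than 40 mm or tipped over (distance of any of vase_mid, grease_mid, spray_mid from where it was at the start of the episode above 0.04 m or angle between any of vase_mid, grease_mid, spray_mid's own z axis and vertical above 0.5 rad).
It fails at once if the wrench or the brush is pushed more than 40 mm (distance of any of wrench_mid, brush_mid from where it was at the start of the episode above 0.04 m).
It fails at once if the pliers fall on the table (height (world z) of pliers below 0.03 m).
It also fails if it takes over 72 s, if anything falls off the work surface, if the arm or the gripper's body presses on something with over 40 N, if the wrist force passes 120 N, or if a joint passes its speed limit or range.

### The arm

A 6-joint arm with a two-finger parallel gripper is mounted at the origin on the work surface. World frame = base frame: x ahead of the robot, y to its left, z up, the work surface at z = 0. Lengths are in m, angles in rad, forces in N, time in s.
With the tool pointing down it reaches from about 0.375 to 0.975 m from the base axis. Payload 3.8 kg.
Tool frame: the origin (TCP) lies at the very end of the fingers, on their centre line; the grasp point (between the pads) lies 19 mm behind it; z points along the fingers, x is the direction in which the jaws open and shut, and the axes are right-handed (so a half turn about z gives the same grasp; the last joint's range is limited). The gripper opens to 85 mm and grips with 20 to 120 N. Pads are 22 mm wide; open, the fingers measure 114 mm over their backs; the gripper's body (76 mm by 85 mm) begins 54 mm behind the grasp point. The pads swing forward as they close: fully open they stand 13 mm farther back than shut.
Start: joints at [-1.147, 0.264, 1.604, -0, 1.274, -0.037], TCP at [0.3, -0.605, 0.231] pointing down, gripper open.
Joint ranges: [-2.63, 2.63], [-0.94, 2.18], [0.31, 2.57], [-1.31, 4.45], [0, 2.66], [-2.55, 2.55]. Speed limits (rad/s): [2.57, 2.57, 3.14, 3.14, 3.14, 3.14].

### API

Orientations are given as a rotation vector (axis times angle).
In Python, from workcell import bot gives the robot as it stands.
- The arm moves only by the tool carry_out, never from a script. Its argument "deltas" is a list of rows, each an object with "delta_pos": the shift along the tool's x, y, z in m, a list of three; "dr": the turn, a rotation vector about the tool's x, y, z in rad, a list of three. A call has 1 to 10 rows; each row shifts and turns the commanded pose from where the row before left it, along the tool's axes as they then stand; what a row does not reach is not made up. A row lasts 1/8 s, in which the tool goes at most 62.5 mm and 10.7 degrees, less where a joint would pass 70% of its speed; a pose out of reach is approached as far as the arm can. A call is refused whole if a number of a shift passes 0.0625 or a number of a turn 0.188, either way. A call with a gripper value outside its range is refused whole. "grip" is the opening, from 0 (shut) to 1 (fully open), set as the call begins (left out, the last holds). The fingers move at their own pace and stop on an object; "force" is the grip in N (left out, the last holds). Time passes only in rows, so rows that do not move let the fingers close. It gives the time, the measured TCP pose, the force and the opening at its end, in the units of the state.
- bot.read_state(): the state, without advancing time (a new reading comes with each control period).
- bot.read_camera(name): name is "side" or "top"; returns a dict with "frame" (400x640x3 uint8, red, green, blue), "K" (3x3 intrinsics, pixels), "xyz" and "attitude" of the camera in the world. Camera axes: x right, y down, z forward; pixel columns grow to the right and rows downward; lengths in m; the calibration is good to about 2 mm. A picture is of the moment at which its call begins. There is no depth.
- bot.finish_job(): hands the job in, once; it reports no verdict.
The state is a dict: "time": time; "q": joint angles; "joint_vel": joint speeds; "joint_torque": joint torques, N m; "tool_pos": TCP position; "tcp_rot": TCP orientation; "wrist_force": force on the tool from outside, world axes, zero at the start; "torque": the same for the moment, N m; "width": opening from 0.0 (shut) to 1.0 (fully open).
Only numpy, scipy, OpenCV 4.12 (cv2) and the standard library are available. Lean on these libraries where they do the work, as an engineer would, in place of code of your own. Each camera call takes 0.05 s, during which the arm holds its last target.

## Working session

There is one attempt and no reset: what is moved stays moved. The work goes in short steps, Python scripts to look and compute and a tool call to move; the robot and the scene stay as the last step left them, time stands still between calls to the robot, and variables do not carry over. Pictures are saved under pics/ and viewed, and the job is handed in when it is done.

Besides the shell and the picture viewer there is one more tool, called after "Emit:" as name(argument=value, ...) on one line, values as JSON. carry_out: Moves the arm, as the interface text tells. Its arguments: {"type":"object","properties":{"deltas":{"type":"array"},"grip":{"type":"number"},"force":{"type":"number"}},"required":["deltas"]}

```bash
mkdir -p pics && ls
python3 - <<'E'
from workcell import bot
import cv2,numpy as np
print(bot.read_state())
for n in("side","top"):
    c=bot.read_camera(n); cv2.imwrite(f"pics/{n}0.png",c["frame"][:,:,::-1])
    print(n,c["K"],c["xyz"],c["attitude"])
E
```

```text
pics
{'time': 0.0, 'q': array([-1.14687654e+00,  2.64755191e-01,  1.60537923e+00,  4.19156326e-05,
        1.27371015e+00, -3.69038080e-02]), 'joint_vel': array([ 0.00142626,  0.00026299, -0.00047496,  0.00098762, -0.00017427,
       -0.00023727]), 'joint_torque': array([ 3.13389166e-03, -5.15110123e+01, -3.67307997e+01,  5.01165607e-05,
        1.28506144e-02,  4.94516871e-05]), 'tool_pos': array([ 0.29986832, -0.60391227,  0.22995784]), 'tcp_rot': array([-2.66895613,  1.65474095,  0.00289927]), 'wrist_force': array([ 0.38155778, -0.56960546,  0.43132899]), 'torque': array([-0.00078612, -0.01998421, -0.00764274]), 'width': 0.9994792373690399}
side [[409.5819048    0.         315.89291828]
 [  0.         409.5819048  200.2082484 ]
 [  0.           0.           1.        ]] [ 0.21477135 -0.61066918  0.93365783] [-2.38319362  0.56303485 -0.23013625]
top [[496.09517464   0.         320.93185219]
 [  0.         496.09517464 197.4387005 ]
 [  0.           0.           1.        ]] [0.45242483 0.00182848 1.4303839 ] [-2.19025059  2.17949394 -0.10611818]
```

View pics/side0.png

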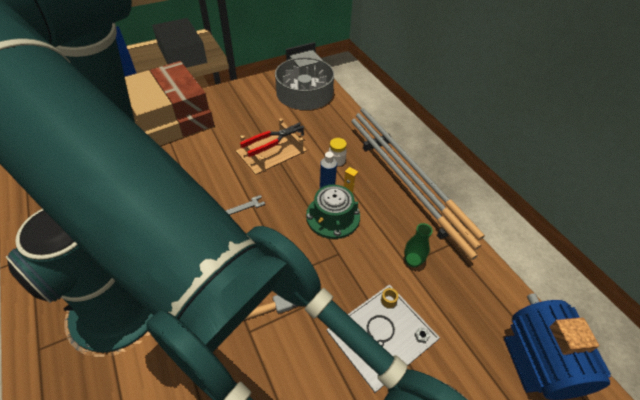

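View pics/top0.png

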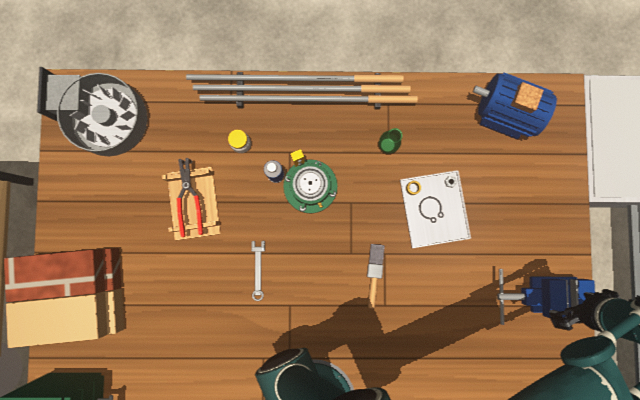

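The side view shows the pliers on the rest at about (270,137), the cartridge at (334,205) and the ring at (380,328). The top view shows the rest at (191,203), the cartridge at (311,184) and the ring at (431,208). I'll zoom in on these next.

```bash
cat > h.py <<'E'
import numpy as np,cv2
from scipy.spatial.transform import Rotation as R
from workcell import bot
def cam(n):
    return bot.read_camera(n)
def px(c,P):
    P=np.atleast_2d(P); p=(P-c["xyz"])@R.from_rotvec(c["attitude"]).as_matrix()
    q=p@c["K"].T
    return q[:,:2]/q[:,2:]
def ray(c,uv):
    d=R.from_rotvec(c["attitude"]).as_matrix()@np.linalg.inv(c["K"])@np.array([uv[0],uv[1],1.])
    return np.array(c["xyz"]),d/np.linalg.norm(d)
def atz(c,uv,z):
    o,d=ray(c,uv); return o+d*(z-o[2])/d[2]
def tri(c1,u1,c2,u2):
    o1,d1=ray(c1,u1);o2,d2=ray(c2,u2)
    A=np.stack([d1,-d2],1);s=np.linalg.lstsq(A,o2-o1,rcond=None)[0]
    a=o1+s[0]*d1;b=o2+s[1]*d2
    return (a+b)/2,np.linalg.norm(a-b)
def crop(c,x0,y0,w,h,s,fn):
    f=c["frame"][y0:y0+h,x0:x0+w,::-1]
    f=cv2.resize(f,None,fx=s,fy=s,interpolation=cv2.INTER_CUBIC)
    for x in range((x0+9)//10*10,x0+w,10):
        cv2.line(f,(int((x-x0+.5)*s),0),(int((x-x0+.5)*s),6 if x%50 else 14),(255,0,255),1)
        if x%20==0: cv2.putText(f,str(x),(int((x-x0)*s)-8,24),0,.35,(255,0,255),1)
    for y in range((y0+9)//10*10,y0+h,10):
        cv2.line(f,(0,int((y-y0+.5)*s)),(6,int((y-y0+.5)*s)),(255,0,255),1)
        if y%20==0: cv2.putText(f,str(y),(8,int((y-y0)*s)+8),0,.35,(255,0,255),1)
    cv2.imwrite("pics/"+fn,f)
def T():
    s=bot.read_state();return s,np.array(s["tool_pos"]),R.from_rotvec(s["tcp_rot"]).as_matrix()
E
python3 - <<'E'
from h import *
import pickle
t=cam("top");s=cam("side")
pickle.dump((t,s),open("c0.pkl","wb"))
crop(t,150,145,90,110,5.4,"t_pl.png");crop(t,250,130,100,100,5.8,"t_ca.png");crop(t,385,155,100,100,5.8,"t_tr.png")
crop(s,220,110,110,75,7,"s_pl.png");crop(s,290,140,100,110,5.4,"s_ca.png");crop(s,320,270,130,120,5,"s_tr.png")
E
```

```text
(no output)
```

View pics/t_pl.png

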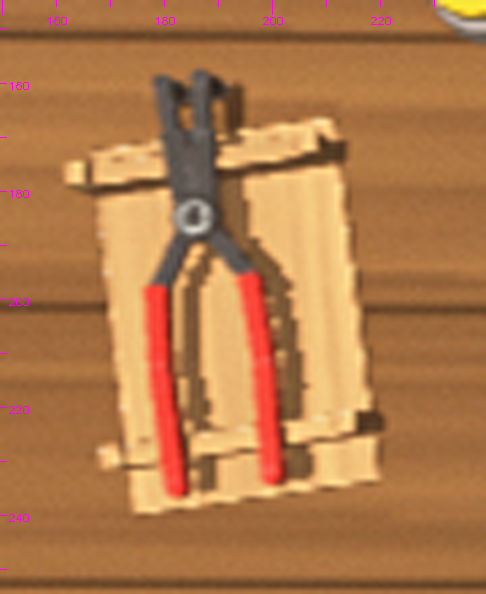

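View pics/t_ca.png

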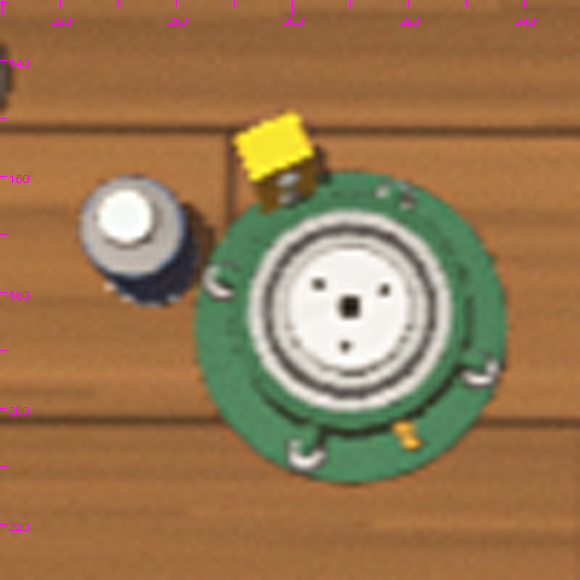

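View pics/t_tr.png

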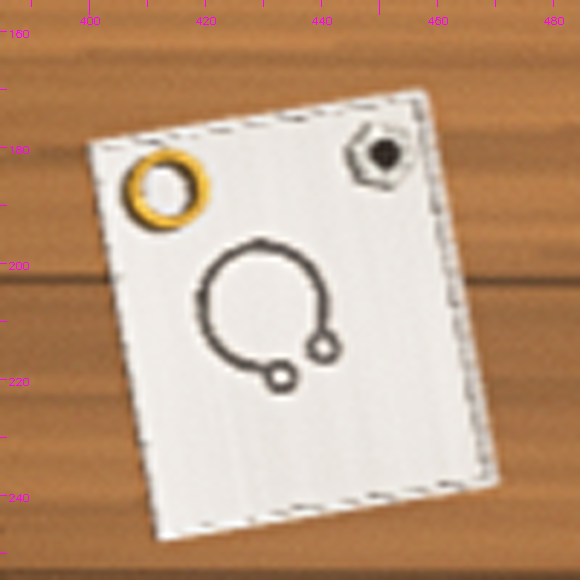

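View pics/s_pl.png

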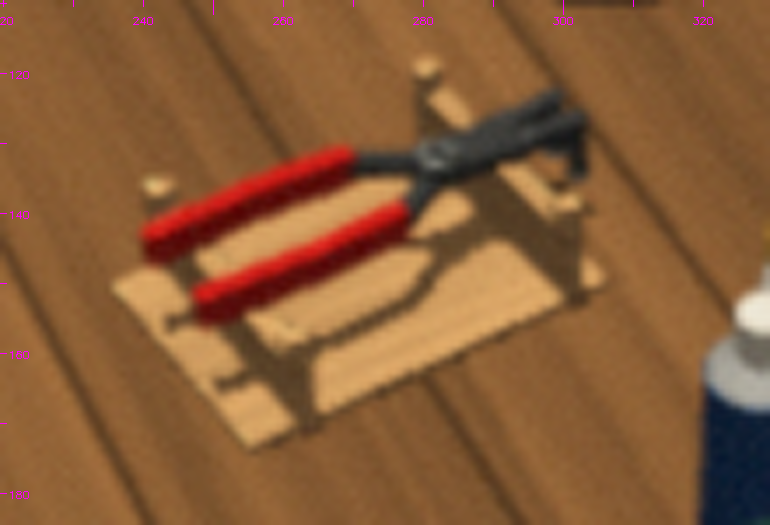

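View pics/s_ca.png

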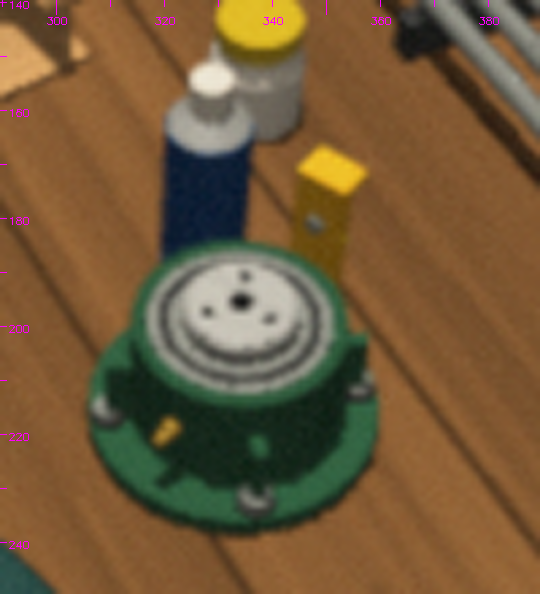

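View pics/s_tr.png

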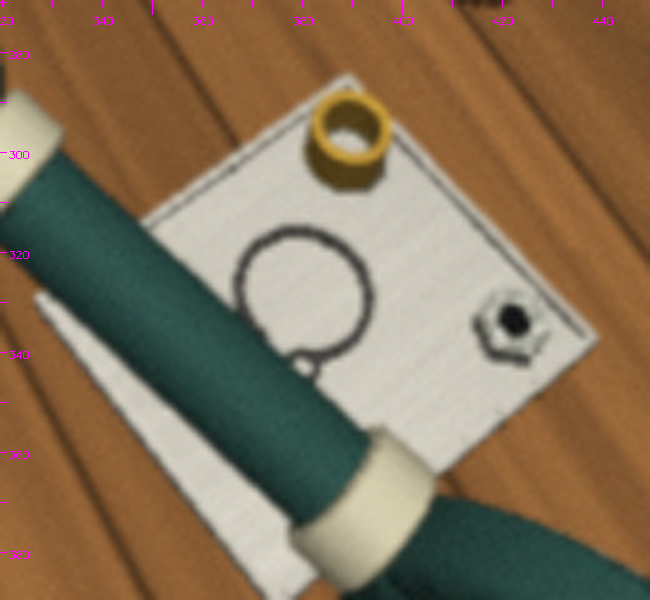

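Run:
```python
from h import *
import pickle
t,s=pickle.load(open("c0.pkl","rb"))
def T_(x0,y0,sc,X,Y): return (x0+(X+.5)/sc-.5, y0+(Y+.5)/sc-.5)
pl_t=lambda X,Y:T_(150,145,5.4,X,Y); pl_s=lambda X,Y:T_(220,110,7,X,Y)
for n,a,b in [("pivot",(194,217),(437,157)),
 ("sleeveL front",(156,287),(343,150)),("sleeveR front",(250,275),(400,207)),
 ("sleeveL rear",(178,494),(150,238)),("sleeveR rear",(275,481),(200,300)),
 ("front bar stop L",(76,165),(428,66)),("rear stop L",(108,450),(157,186))]:
    print(n,*[np.round(v,4) for v in tri(t,pl_t(*a),s,pl_s(*b))])
# base corners z~.006
for n,a in [("bl",(135,513)),("br",(377,478)),]: print(n,atz(t,pl_t(*a),.006))
for n,a in [("s bl",(115,287)),("s br",(252,448))]: print(n,atz(s,pl_s(*a),.006))
ca_t=lambda X,Y:T_(250,130,5.8,X,Y); ca_s=lambda X,Y:T_(290,140,5.4,X,Y)
print("hole",tri(t,ca_t(349,306),s,ca_s(240,301)))
print("brk",tri(t,ca_t(277,147),s,ca_s(332,169)))
tr_t=lambda X,Y:T_(385,155,5.8,X,Y); tr_s=lambda X,Y:T_(320,270,5,X,Y)
print("eye",tri(t,tr_t(282,378),s,tr_s(301,366)))
for a in [(282,378),(323,347),(264,306)]: print(atz(t,tr_t(*a),.006))
for a in [(90,142),(425,92),(497,483),(160,540)]: print("tray",atz(t,tr_t(*a),.01))
```

```text
pivot [0.6006 0.36   0.0565] 0.001
sleeveL front [0.5626 0.3776 0.0614] 0.0041
sleeveR front [0.5698 0.3296 0.0614] 0.0025
sleeveL rear [0.4595 0.3635 0.0582] 0.0007
sleeveR rear [0.4657 0.3146 0.0585] 0.0006
front bar stop L [0.6253 0.4216 0.0576] 0.0048
rear stop L [0.4793 0.4025 0.0515] 0.0047
bl [0.44930809 0.39974676 0.006     ]
br [0.46830753 0.27276469 0.006     ]
s bl [0.44765773 0.39614234 0.006     ]
s br [0.46674346 0.26917589 0.006     ]
hole (array([0.60494134, 0.01513754, 0.09376763]), np.float64(0.0015758389634509104))
brk (array([0.67427497, 0.04810159, 0.12752081]), np.float64(0.0010890776581259495))
eye (array([ 0.52003164, -0.35117556, -0.01372539]), np.float64(0.022749963333266808))
[ 0.50943199 -0.34040702  0.006     ]
[ 0.5249363  -0.36107362  0.006     ]
[ 0.54519933 -0.33194892  0.006     ]
tray [ 0.62632238 -0.24524193  0.01      ]
tray [ 0.65247386 -0.41319954  0.01      ]
tray [ 0.45792564 -0.44524038  0.01      ]
tray [ 0.42921325 -0.27801008  0.01      ]
```

```bash
cat >> h.py <<'E'
def plan(p,yaw,tilt=None):
    """tool down with tool x axis at world yaw (mod pi); gives shift in tool axes (before turn) & turn about tool z"""
    s,p0,M=T()
    x=M[:,0]; y0=np.arctan2(x[1],x[0])
    d=(yaw-y0+np.pi/2)%np.pi-np.pi/2
    print("t",round(s["time"],2),"pos",p0.round(4),"yaw x",round(np.degrees(y0),2),"w",round(s["width"],3),"F",s["wrist_force"].round(1),"tool z",M[:,2].round(4))
    print("shift tool",(M.T@(np.array(p)-p0)).round(4),"turn tool z",round(-d,4),"q6",s["q"][5].round(3))
E
python3 - <<'E'
from h import *
plan([.547,.3515,.2],np.radians(98.2))
print(T()[2])
E
```

```text
t 0.2 pos [ 0.3    -0.6042  0.2304] yaw x -63.6 w 1.001 F [ 0.3 -0.4 -0.6] tool z [-6.0e-04  1.3e-03 -1.0e+00]
shift tool [-0.7461 -0.6462  0.0315] turn tool z 0.3177 q6 -0.037
[[ 4.44649248e-01 -8.95704579e-01 -5.94600547e-04]
 [-8.95703684e-01 -4.44649644e-01  1.26696980e-03]
 [-1.39921957e-03 -3.07712691e-05 -9.99999021e-01]]
```

Emit:
carry_out(deltas=[{"delta_pos":[-0.04,-0.035,0],"dr":[0,0,0]},{"delta_pos":[-0.044,-0.038,0],"dr":[0,0,0]},{"delta_pos":[-0.044,-0.038,0],"dr":[0,0,0]},{"delta_pos":[-0.044,-0.038,0],"dr":[0,0,0]},{"delta_pos":[-0.044,-0.038,0],"dr":[0,0,0]},{"delta_pos":[-0.044,-0.038,0],"dr":[0,0,0]},{"delta_pos":[-0.044,-0.038,0],"dr":[0,0,0]},{"delta_pos":[-0.044,-0.038,0],"dr":[0,0,0]},{"delta_pos":[-0.044,-0.038,0],"dr":[0,0,0]},{"delta_pos":[-0.044,-0.038,0],"dr":[0,0,0]}], grip=1.0)

```text
time: 1.45
tool_pos: [0.4441, -0.0446, 0.2315]
tcp_rot: [-2.67, 1.656, -0.001]
wrist_force: [1.1, 0.5, -0.1]
width: 1.004
```

Emit:
carry_out(deltas=[{"delta_pos":[-0.044,-0.038,0],"dr":[0,0,0]},{"delta_pos":[-0.044,-0.038,0],"dr":[0,0,0]},{"delta_pos":[-0.044,-0.038,0],"dr":[0,0,0]},{"delta_pos":[-0.044,-0.038,0],"dr":[0,0,0]},{"delta_pos":[-0.044,-0.038,0],"dr":[0,0,0]},{"delta_pos":[-0.044,-0.038,0],"dr":[0,0,0]},{"delta_pos":[-0.044,-0.038,0],"dr":[0,0,0.15]},{"delta_pos":[0,0,0],"dr":[0,0,0.168]}])

```text
time: 2.45
tool_pos: [0.5453, 0.3517, 0.2302]
tcp_rot: [-2.373, 2.059, 0.002]
wrist_force: [0.0, -0.8, -0.1]
width: 1.003
```

Run:
```python
from h import *
import pickle
t=cam("top");s=cam("side")
pickle.dump((t,s),open("c1.pkl","wb"))
plan([.547,.3515,.1],np.radians(98.2))
crop(t,150,145,90,110,5.4,"t_pl1.png");crop(s,320,260,130,130,4.6,"s_tr1.png")
crop(s,220,50,130,130,4.6,"s_pl1.png")
```

```text
t 2.55 pos [0.5449 0.3487 0.2304] yaw x -81.74 w 0.998 F [-0.3 -0.3  0.8] tool z [-1.2e-03 -8.0e-04 -1.0e+00]
shift tool [-0.0025 -0.0026  0.1304] turn tool z 0.0011 q6 1.957
```

View pics/s_tr1.png

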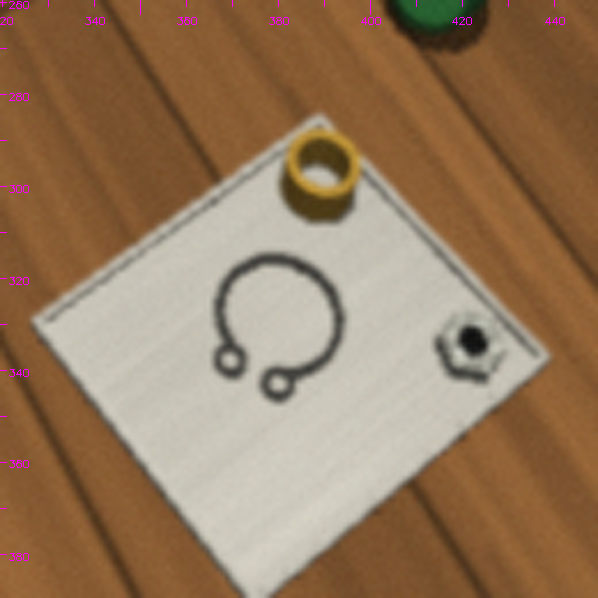

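View pics/t_pl1.png

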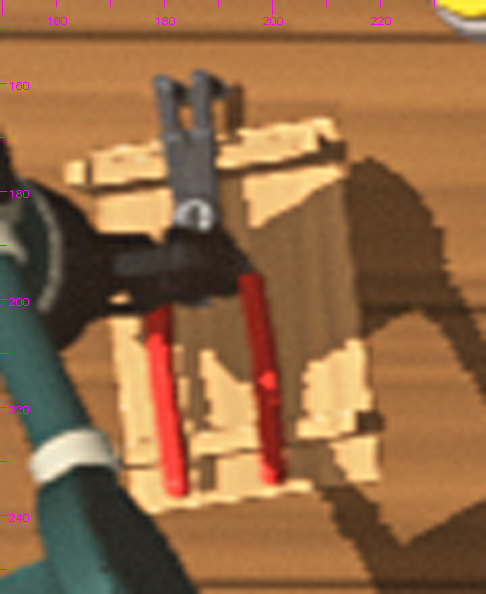

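View pics/s_pl1.png

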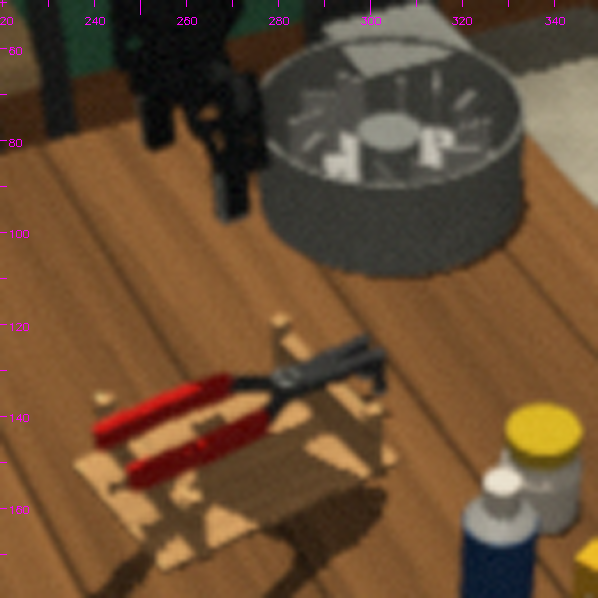

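```bash
cat > ringfit.py <<'E'
from h import *
import pickle
from scipy.optimize import minimize
def model(x,y,yaw,z,c,roi,sep=.026,off=.0335,a=0.):
    x0,y0,w,h=roi; S=8
    m=np.zeros((h*S,w*S),np.uint8)
    cs,sn=np.cos(yaw),np.sin(yaw)
    def pr(pts):
        P=np.c_[x+cs*pts[:,0]-sn*pts[:,1],y+sn*pts[:,0]+cs*pts[:,1],np.full(len(pts),z)]
        u=px(c,P); return np.round((u-[x0,y0]+.5)*S*16-8).astype(np.int32)
    th0=np.arctan2(sep/2,-off)
    def poly(p,v): cv2.fillPoly(m,[pr(p)],v,shift=4)
    th=np.linspace(-th0+.12,th0-.12,80)
    circ=lambda cx,cy,r:np.c_[cx+r*np.cos(np.linspace(0,6.3,40)),cy+r*np.sin(np.linspace(0,6.3,40))]
    poly(np.r_[np.c_[.033*np.cos(th),.033*np.sin(th)],np.c_[.028*np.cos(th),.028*np.sin(th)][::-1]],255)
    for sg in(1,-1):
        poly(circ(-off,sg*sep/2,.0085),255);
    for sg in(1,-1): poly(circ(-off,sg*sep/2,.0045),0)
    f=cv2.resize(m,(w,h),interpolation=cv2.INTER_AREA).astype(float)/255
    return cv2.GaussianBlur(f,(0,0),.6)
def fit(c,roi,g,z=.006):
    x0,y0,w,h=roi
    I=c["frame"][y0:y0+h,x0:x0+w].astype(float).mean(2)
    bg=np.percentile(I,70)
    def cost(p):
        m=model(p[0],p[1],p[2],z,c,roi)
        A=np.c_[m.ravel(),np.ones(m.size)]
        k=np.linalg.lstsq(A,I.ravel(),rcond=None)[0]
        return ((A@k-I.ravel())**2).mean()
    best=None
    for dy in(-.15,0,.15):
        r=minimize(cost,[g[0],g[1],g[2]+dy],method="Nelder-Mead",options=dict(initial_simplex=[[g[0],g[1],g[2]+dy],[g[0]+.004,g[1],g[2]+dy],[g[0],g[1]+.004,g[2]+dy],[g[0],g[1],g[2]+dy+.1]],xatol=1e-5,fatol=1e-3))
        if best is None or r.fun<best.fun: best=r
    return best
if __name__=="__main__":
    t,s=pickle.load(open("c1.pkl","rb"))
    for c,roi in((t,(412,192,36,36)),(s,(360,310,36,42))):
        r=fit(c,roi,[.545,-.332,.63]); print(r.x.round(4),np.degrees(r.x[2]),r.fun)
E
python3 ringfit.py
```

```text
[ 0.5449 -0.3313  0.6084] 34.86075191560783 185.59137137555328
[ 0.5438 -0.3323  0.6199] 35.51520700589076 43.98897934395933
```

Emit:
carry_out(deltas=[{"delta_pos":[-0.0025,-0.0025,0.03],"dr":[0,0,0]},{"delta_pos":[0,0,0.04],"dr":[0,0,0]},{"delta_pos":[0,0,0.03],"dr":[0,0,0]},{"delta_pos":[0,0,0],"dr":[0,0,0]},{"delta_pos":[0,0,0],"dr":[0,0,0]}])

```text
time: 3.18
tool_pos: [0.5481, 0.3505, 0.1327]
tcp_rot: [-2.374, 2.055, -0.001]
wrist_force: [0.2, 0.2, 0.5]
width: 1.002
```

Run:
```python
from h import *
t=cam("top");s=cam("side")
plan([.547,.3515,.03],np.radians(98.2))
crop(t,150,145,90,110,5.4,"t_pl2.png");crop(s,220,50,130,130,4.6,"s_pl2.png")
```

```text
t 3.27 pos [0.5488 0.3511 0.1337] yaw x -81.79 w 1.004 F [0.5 0.1 0.6] tool z [ 0.0033  0.0019 -1.    ]
shift tool [-0.0005  0.002   0.1037] turn tool z 0.0001 q6 1.958
```

View pics/s_pl2.png

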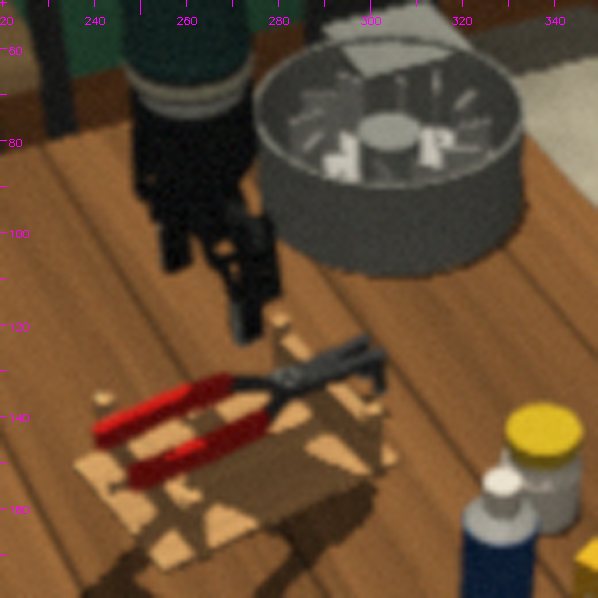

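View pics/t_pl2.png

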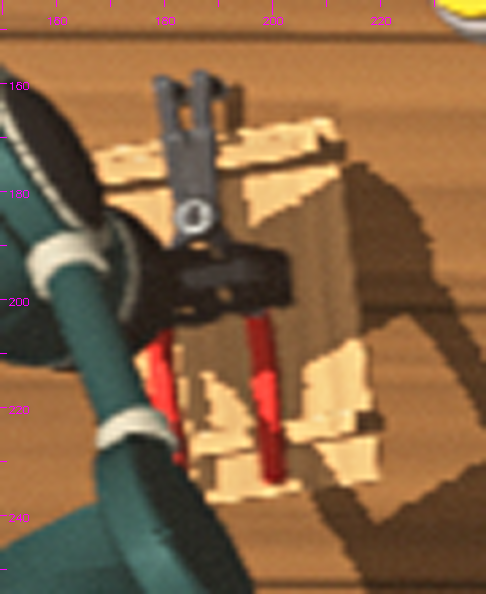

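Run:
```python
from h import *
import pickle
t,s=pickle.load(open("c1.pkl","rb"))
_,p,M=T()
for x in(-.057,-.0425,.0425,.057):
  for y in (-.011,.011):
    for z in(0,-.013): print(x,y,z,px(s,p+M@[x,y,z]).round(1),px(t,p+M@[x,y,z]).round(1))
```

```text
-0.057 -0.011 0 [[260.5 108.3]] [[158.4 200.3]]
-0.057 -0.011 -0.013 [[260.1 104.9]] [[156.9 200. ]]
-0.057 0.011 0 [[254.4 110.7]] [[159.4 208.7]]
-0.057 0.011 -0.013 [[254.  107.4]] [[157.8 208.4]]
-0.0425 -0.011 0 [[262.8 110.7]] [[164.  199.6]]
-0.0425 -0.011 -0.013 [[262.5 107.3]] [[162.5 199.2]]
-0.0425 0.011 0 [[256.7 113.1]] [[164.9 207.9]]
-0.0425 0.011 -0.013 [[256.3 109.7]] [[163.4 207.6]]
0.0425 -0.011 0 [[277.1 125.1]] [[196.4 195.1]]
0.0425 -0.011 -0.013 [[276.8 121.7]] [[195.2 194.7]]
0.0425 0.011 0 [[270.8 127.8]] [[197.4 203.4]]
0.0425 0.011 -0.013 [[270.5 124.4]] [[196.2 203.1]]
0.057 -0.011 0 [[279.6 127.7]] [[201.9 194.4]]
0.057 -0.011 -0.013 [[279.4 124.3]] [[200.8 193.9]]
0.057 0.011 0 [[273.3 130.4]] [[202.9 202.7]]
0.057 0.011 -0.013 [[273.1 127. ]] [[201.8 202.3]]
```

Emit:
carry_out(deltas=[{"delta_pos":[0,0.0015,0.03],"dr":[0,0,0]},{"delta_pos":[0,0,0.03],"dr":[0,0,0]},{"delta_pos":[0,0,0.03],"dr":[0,0,0]},{"delta_pos":[0,0,0.015],"dr":[0,0,0]},{"delta_pos":[0,0,0],"dr":[0,0,0]},{"delta_pos":[0,0,0],"dr":[0,0,0]}])

```text
time: 4.03
tool_pos: [0.5472, 0.3511, 0.0281]
tcp_rot: [-2.372, 2.055, -0.001]
wrist_force: [-0.0, -0.5, 1.2]
width: 0.998
```

Emit:
carry_out(deltas=[{"delta_pos":[0,0,0],"dr":[0,0,0]},{"delta_pos":[0,0,0],"dr":[0,0,0]},{"delta_pos":[0,0,0],"dr":[0,0,0]},{"delta_pos":[0,0,0],"dr":[0,0,0]},{"delta_pos":[0,0,0],"dr":[0,0,0]},{"delta_pos":[0,0,0],"dr":[0,0,0]}], grip=0.64, force=40)

```text
time: 4.78
tool_pos: [0.5471, 0.3513, 0.029]
tcp_rot: [-2.372, 2.055, -0.001]
wrist_force: [-2.4, -0.8, 7.3]
width: 0.645
```

Run:
```python
from h import *
t=cam("top");s=cam("side")
plan([.547,.3515,.03],np.radians(98.2))
crop(t,150,145,90,110,5.4,"t_pl3.png");crop(s,220,70,110,110,5.4,"s_pl3.png")
```

```text
t 4.88 pos [0.5471 0.3513 0.029 ] yaw x -81.81 w 0.639 F [-2.6 -0.9  7.6] tool z [ 0.0026  0.0018 -1.    ]
shift tool [-0.0002  0.0001 -0.001 ] turn tool z -0.0003 q6 1.96
```

View pics/s_pl3.png

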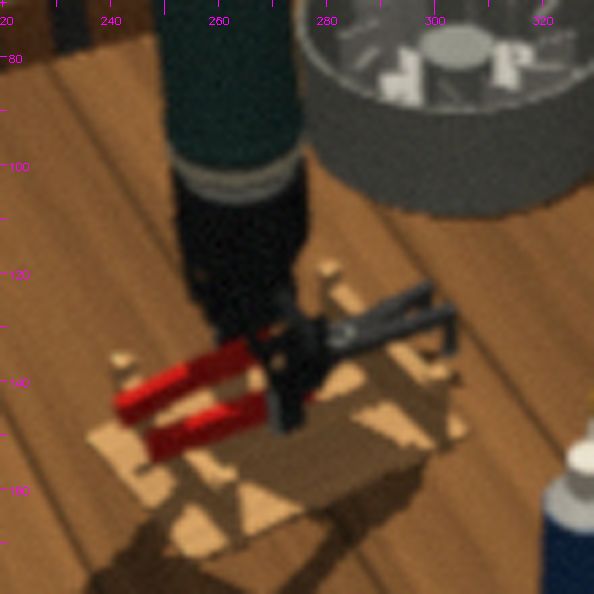

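View pics/t_pl3.png

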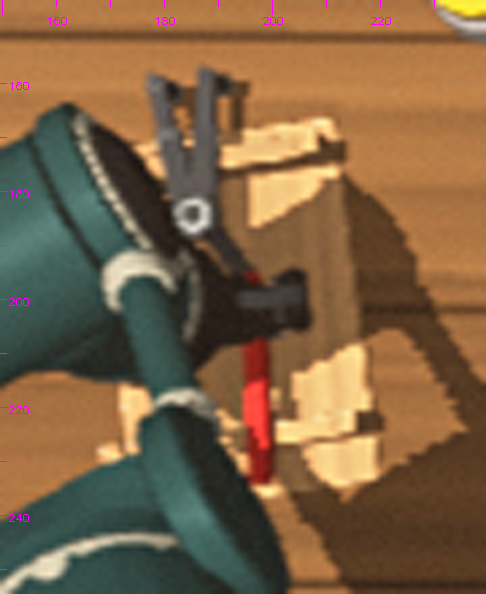

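Emit:
carry_out(deltas=[{"delta_pos":[0,0,-0.005],"dr":[0,0,0]},{"delta_pos":[0,0,-0.01],"dr":[0,0,0]},{"delta_pos":[0,0,-0.02],"dr":[0,0,0]},{"delta_pos":[0,0,-0.03],"dr":[0,0,0]},{"delta_pos":[0,0,-0.035],"dr":[0,0,0]},{"delta_pos":[0,0,-0.035],"dr":[0,0,0]},{"delta_pos":[0,0,-0.035],"dr":[0,0,0]},{"delta_pos":[0,0,-0.02],"dr":[0,0,0]},{"delta_pos":[0,0,0],"dr":[0,0,0]},{"delta_pos":[0,0,0],"dr":[0,0,0]}])

```text
time: 6.12
tool_pos: [0.545, 0.3498, 0.2147]
tcp_rot: [2.372, -2.056, -0.001]
wrist_force: [-0.4, 0.1, -2.4]
width: 0.64
```

Run:
```python
from h import *
t=cam("top");s=cam("side")
yr=np.radians(35.2)
eye=np.array([.5170,-.3511,0])
g=eye-.126*np.array([np.cos(yr),np.sin(yr),0])
print(g)
plan([g[0],g[1],.22],yr-np.pi/2)
crop(t,150,125,110,110,5.4,"t_pl4.png");crop(s,220,10,110,110,5.4,"s_pl4.png")
```

```text
[ 0.41403974 -0.42373047  0.        ]
t 6.22 pos [0.5447 0.3496 0.2139] yaw x -81.82 w 0.643 F [-0.2  0.  -2.2] tool z [-0.0034 -0.0021 -1.    ]
shift tool [ 0.7469  0.2394 -0.0041] turn tool z -0.4715 q6 1.96
```

View pics/s_pl4.png

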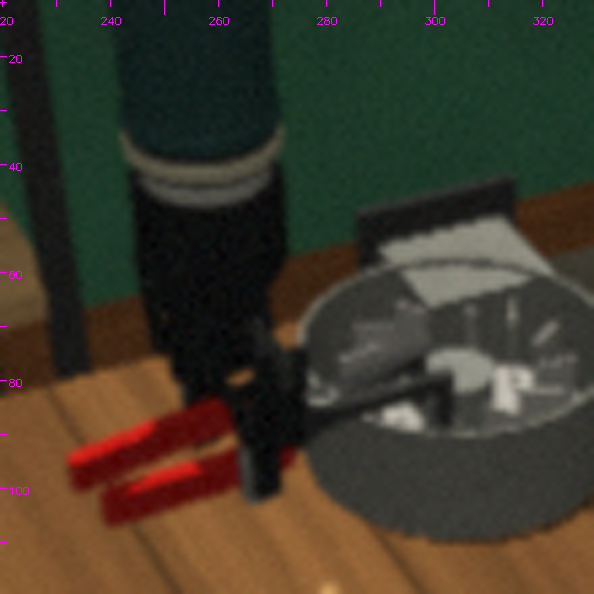

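View pics/t_pl4.png

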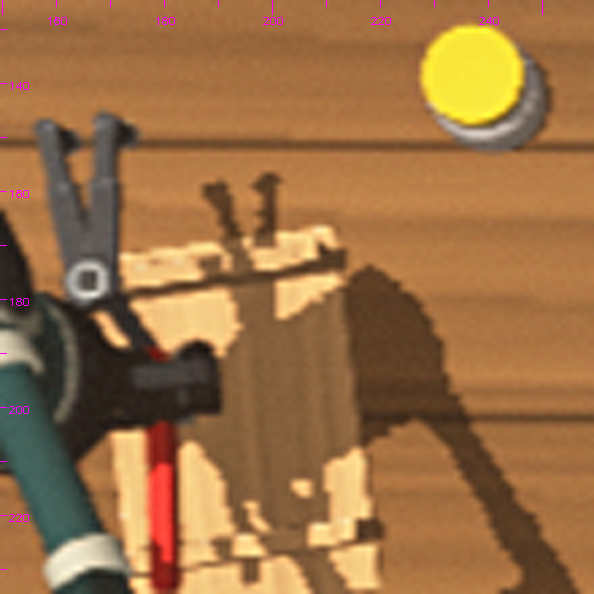

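Emit:
carry_out(deltas=[{"delta_pos":[0.025,0.008,0],"dr":[0,0,0]},{"delta_pos":[0.04,0.0128,0],"dr":[0,0,0]},{"delta_pos":[0.05,0.016,0],"dr":[0,0,0]},{"delta_pos":[0.05,0.016,0],"dr":[0,0,0]},{"delta_pos":[0.05,0.016,0],"dr":[0,0,0]},{"delta_pos":[0.05,0.016,0],"dr":[0,0,0]},{"delta_pos":[0.05,0.016,0],"dr":[0,0,0]},{"delta_pos":[0.05,0.016,0],"dr":[0,0,0]},{"delta_pos":[0.05,0.016,0],"dr":[0,0,0]},{"delta_pos":[0.05,0.016,0],"dr":[0,0,0]}])

```text
time: 7.48
tool_pos: [0.4635, -0.1324, 0.2149]
tcp_rot: [2.374, -2.057, -0.003]
wrist_force: [0.8, -0.4, -1.9]
width: 0.64
```

Emit:
carry_out(deltas=[{"delta_pos":[0.05,0.016,0],"dr":[0,0,0]},{"delta_pos":[0.05,0.016,0],"dr":[0,0,0]},{"delta_pos":[0.05,0.016,0],"dr":[0,0,0]},{"delta_pos":[0.05,0.016,0],"dr":[0,0,0]},{"delta_pos":[0.05,0.016,0],"dr":[0,0,0]},{"delta_pos":[0.02,0.0064,0],"dr":[0,0,-0.05]},{"delta_pos":[0.012,0.004,0],"dr":[0,0,-0.12]},{"delta_pos":[0,0,0.02],"dr":[0,0,-0.15]},{"delta_pos":[0,0,0.03],"dr":[0,0,-0.15]},{"delta_pos":[0,0,0.02],"dr":[0,0,0]}])

```text
time: 8.72
tool_pos: [0.4148, -0.4219, 0.1431]
tcp_rot: [-2.785, 1.45, 0.007]
wrist_force: [-0.2, 0.4, -1.8]
width: 0.639
```

Emit:
carry_out(deltas=[{"delta_pos":[0,0,0.01],"dr":[0,0,0]},{"delta_pos":[0,0,0],"dr":[0,0,0]},{"delta_pos":[0,0,0],"dr":[0,0,0]},{"delta_pos":[0,0,0],"dr":[0,0,0]}])

```text
time: 9.22
tool_pos: [0.4168, -0.4239, 0.1377]
tcp_rot: [2.787, -1.448, 0.004]
wrist_force: [-0.1, -1.5, -1.7]
width: 0.642
```

Run:
```python
from h import *
import pickle
t=cam("top");s=cam("side")
pickle.dump((t,s),open("c5.pkl","wb"))
plan([.4140,-.4237,.08],np.radians(35.2-90))
crop(t,395,170,100,100,5.8,"t5.png");crop(s,320,250,140,140,4.2,"s5.png")
```

```text
t 9.32 pos [ 0.4165 -0.4236  0.1373] yaw x -54.9 w 0.642 F [ 0.2  0.3 -2.3] tool z [ 0.0011 -0.0012 -1.    ]
shift tool [-0.0015  0.0021  0.0573] turn tool z -0.0017 q6 0.122
```

View pics/s5.png

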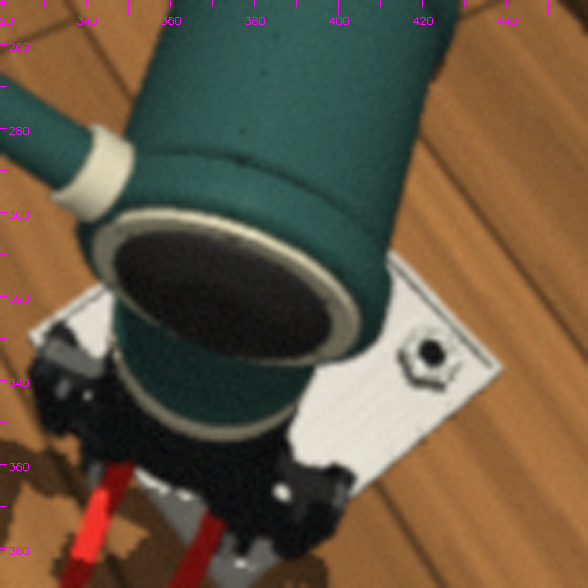

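View pics/t5.png

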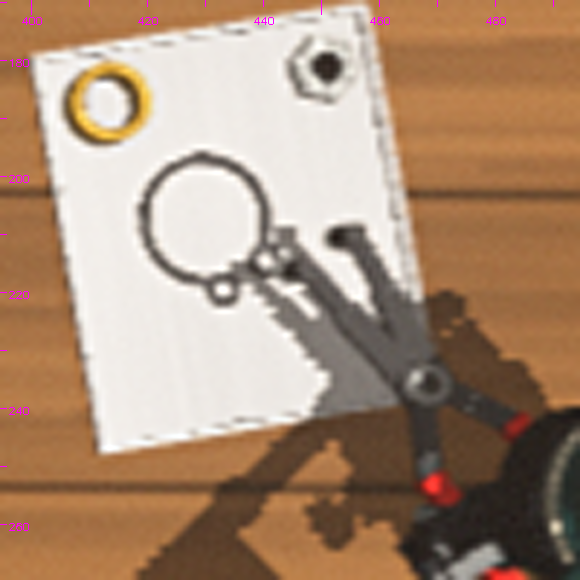

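Run:
```python
from h import *
import pickle
t,s=pickle.load(open("c5.pkl","rb"))
_,p,M=T()
f=lambda X,Y:(395+(X+.5)/5.8-.5,170+(Y+.5)/5.8-.5)
for z in(.161,.166,.17):
    P=atz(t,f(427,384),z); print(z,"pivot in tool",(M.T@(P-p)).round(4), "pliers yaw meas?")
    for q in((284,237),(350,232)):
        print("  tip in tool",(M.T@(atz(t,f(*q),z)-p)).round(4))
```

```text
0.161 pivot in tool [ 0.0011 -0.0556 -0.0237] pliers yaw meas?
  tip in tool [-0.0127 -0.1444 -0.0237]
  tip in tool [ 0.0127 -0.1294 -0.0237]
0.166 pivot in tool [-0.0002 -0.0565 -0.0287] pliers yaw meas?
  tip in tool [-0.0139 -0.1449 -0.0287]
  tip in tool [ 0.0114 -0.13   -0.0287]
0.17 pivot in tool [-0.0012 -0.0572 -0.0327] pliers yaw meas?
  tip in tool [-0.0149 -0.1453 -0.0327]
  tip in tool [ 0.0103 -0.1305 -0.0327]
```

Emit:
carry_out(deltas=[{"delta_pos":[-0.0015,0.0025,0.03],"dr":[0,0,0]},{"delta_pos":[0,0,0.04],"dr":[0,0,0]},{"delta_pos":[0,0,0.025],"dr":[0,0,0]},{"delta_pos":[0,0,0],"dr":[0,0,0]},{"delta_pos":[0,0,0],"dr":[0,0,0]},{"delta_pos":[0,0,0],"dr":[0,0,0]}])

```text
time: 10.07
tool_pos: [0.4143, -0.4247, 0.0433]
tcp_rot: [2.787, -1.447, 0.005]
wrist_force: [0.9, 0.1, -2.2]
width: 0.643
```

Run:
```python
from h import *
import pickle
t=cam("top");s=cam("side")
pickle.dump((t,s),open("c6.pkl","wb"))
plan([.4140,-.4237,.042],np.radians(35.2-90))
crop(t,410,185,70,55,11,"t6.png");crop(s,320,250,140,140,4.2,"s6.png")
```

```text
t 10.18 pos [ 0.414  -0.4244  0.0429] yaw x -54.89 w 0.645 F [-0.6 -0.5 -1.7] tool z [ 0.0019 -0.0021 -1.    ]
shift tool [-0.0005 -0.0004  0.0009] turn tool z -0.0016 q6 0.118
```

View pics/s6.png

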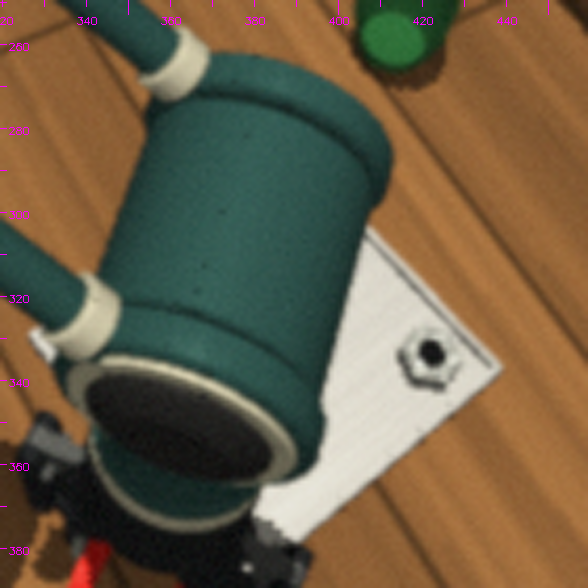

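View pics/t6.png

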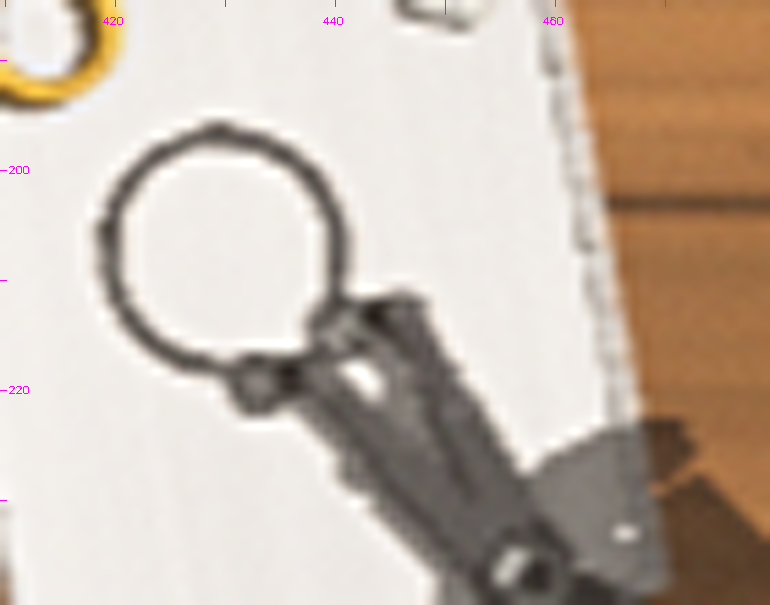

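```bash
cat > ov.py <<'E'
from h import *
import sys
def overlay(c,cam_,x0,y0,w,h,sc,fn,p,M,fwd=.1265,half=.013,lat=0,hh=.024,ring=None,spin=None):
    f=c["frame"][y0:y0+h,x0:x0+w,::-1]
    f=cv2.resize(f,None,fx=sc,fy=sc,interpolation=cv2.INTER_CUBIC)
    def dr(P,col):
        u=(px(c,P)-[x0,y0]+.5)*sc-.5
        cv2.polylines(f,[np.round(u*8).astype(np.int32)],True,col,1,cv2.LINE_AA,3)
    a=np.linspace(0,2*np.pi,40)[:-1]
    def circ(C,r,col,ax=None):
        dr(C+np.c_[r*np.cos(a),r*np.sin(a),0*a],col)
    for sg in(-1,1):
        for r,z,col in((.005,-hh-.0045,(255,255,0)),(.0065,-hh+.031,(0,255,0)),(.0025,-hh+.036,(0,0,255))):
            circ(p+M@[lat+sg*half,-fwd,z],r,col)
    circ(p+M@[lat,-fwd+.0715,-hh-.0045],.006,(255,0,255))
    if ring is not None:
        x,y,yw=ring
        for sg in(-1,1):
            circ(np.array([x-.0335*np.cos(yw)-sg*.013*np.sin(yw),y-.0335*np.sin(yw)+sg*.013*np.cos(yw),.008]),.0045,(255,0,0))
            circ(np.array([x-.0335*np.cos(yw)-sg*.013*np.sin(yw),y-.0335*np.sin(yw)+sg*.013*np.cos(yw),.008]),.0085,(255,0,0))
        circ(np.array([x,y,.006]),.0305,(255,0,0))
    if spin is not None:
        circ(np.array([*spin,.094]),.0275,(255,0,0)); circ(np.array([*spin,.08]),.056,(255,128,0))
    cv2.imwrite("pics/"+fn,f)
E
python3 - <<'E'
from ov import *
import pickle
t,s=pickle.load(open("c6.pkl","rb"))
_,p,M=T()
overlay(t,"top",410,185,70,55,11,"t6o.png",p,M,ring=(.5449,-.3313,.6084))
E
```

```text
(no output)
```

View pics/t6o.png

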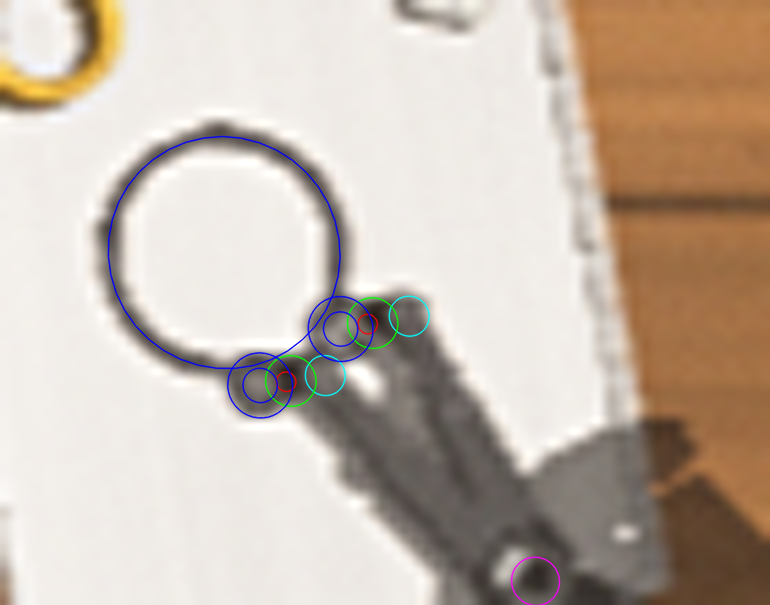

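Run:
```python
from ov import *
import pickle
t,s=pickle.load(open("c6.pkl","rb"))
_,p,M=T()
g=t["frame"].astype(float); g=255*(np.clip(g/255,0,1))**.6; t=dict(t,frame=g.astype(np.uint8))
a=dict(ring=(.5449,-.3313,.6084))
overlay(t,"top",432,205,34,38,14,"t6a.png",p,M,fwd=.1265,hh=.024,**a)
overlay(t,"top",432,205,34,38,14,"t6b.png",p,M,fwd=.1295,hh=.021,**a)
A=cv2.imread("pics/t6a.png");B=cv2.imread("pics/t6b.png")
g=np.clip(A*0,0,0)
o=cv2.resize(np.ascontiguousarray(t["frame"][205:243,432:466,::-1]),None,fx=14,fy=14,interpolation=cv2.INTER_CUBIC)
cv2.imwrite("pics/t6c.png",cv2.resize(np.hstack([o,B]),(800,447)))
```

```text
(no output)
```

View pics/t6c.png

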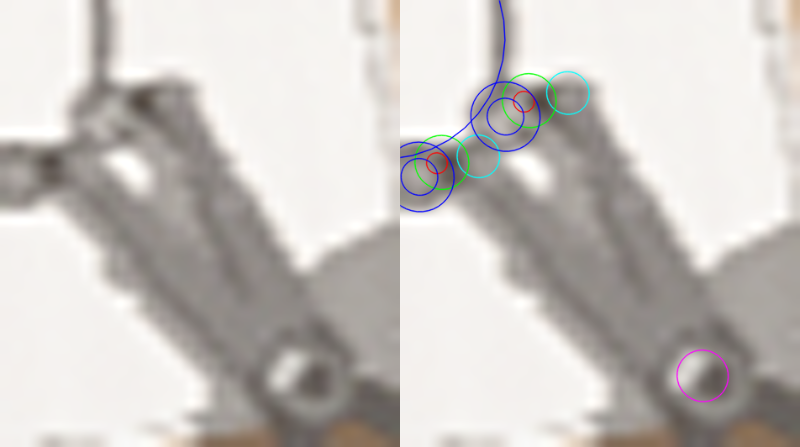

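Run:
```python
from h import *
import pickle
t,s=pickle.load(open("c6.pkl","rb"))
_,p,M=T()
k=400/(34*14)*14
f=lambda X,Y:(432+(X+.5)/k-.5,205+(Y+.5)/k-.5)
for hh in(.02,.024):
  z=p[2]+hh+.0045
  for n,q in(("piv",(303,375)),("R",(178,96)),("L",(85,157)),("outerR mid",(262,215)),("outerL mid",(160,310)),("inner L gap",(110,150)),("gapR",(152,190))):
    print(hh,n,(M.T@(atz(t,f(*q),z)-p)).round(4))
```

```text
0.02 piv [ 0.0004 -0.0578 -0.0245]
0.02 R [ 0.0148 -0.1273 -0.0244]
0.02 L [-0.0116 -0.1282 -0.0245]
0.02 outerR mid [ 0.0146 -0.0935 -0.0244]
0.02 outerL mid [-0.0181 -0.0892 -0.0245]
0.02 inner L gap [-0.0058 -0.1262 -0.0245]
0.02 gapR [-0.0032 -0.113  -0.0245]
0.024 piv [-0.0005 -0.0584 -0.0285]
0.024 R [ 0.0138 -0.1277 -0.0284]
0.024 L [-0.0125 -0.1287 -0.0285]
0.024 outerR mid [ 0.0136 -0.094  -0.0284]
0.024 outerL mid [-0.019  -0.0898 -0.0285]
0.024 inner L gap [-0.0067 -0.1266 -0.0285]
0.024 gapR [-0.0041 -0.1135 -0.0285]
```

Emit:
carry_out(deltas=[{"delta_pos":[-0.0015,0.0015,0.005],"dr":[0,0,0]},{"delta_pos":[0,0,0.01],"dr":[0,0,0]},{"delta_pos":[0,0,0],"dr":[0,0,0]},{"delta_pos":[0,0,0],"dr":[0,0,0]},{"delta_pos":[0,0,0],"dr":[0,0,0]}])

```text
time: 10.8
tool_pos: [0.4112, -0.4232, 0.0264]
tcp_rot: [2.788, -1.448, 0.0]
wrist_force: [0.3, 0.7, -2.4]
width: 0.642
```

```bash
cat > look.py <<'E'
from ov import *
import pickle
def look(tag,roi,k,show=True,gamma=.6,**a):
    t=cam("top"); st,p,M=T()
    pickle.dump((t,p,M),open(tag+".pkl","wb"))
    g=(255*(t["frame"]/255.)**gamma).astype(np.uint8); t=dict(t,frame=g)
    x0,y0,w,h=roi
    overlay(t,"top",*roi,k,"tmpB.png",p,M,**a)
    o=cv2.resize(np.ascontiguousarray(g[y0:y0+h,x0:x0+w,::-1]),None,fx=k,fy=k,interpolation=cv2.INTER_CUBIC)
    B=cv2.imread("pics/tmpB.png")
    cv2.imwrite("pics/"+tag+".png",np.hstack([o,B]))
E
python3 - <<'E'
from look import *
plan([.4121,-.4241,.0285],np.radians(34.9-90))
look("l7",(424,205,40,40),10,fwd=.1285,ring=(.5449,-.3313,.6084))
E
```

```text
t 10.8 pos [ 0.4112 -0.4232  0.0264] yaw x -54.89 w 0.642 F [ 0.3  0.7 -2.4] tool z [ 2.e-04 -2.e-04 -1.e+00]
shift tool [ 0.0013 -0.0002 -0.0021] turn tool z 0.0037 q6 0.116
```

View pics/l7.png

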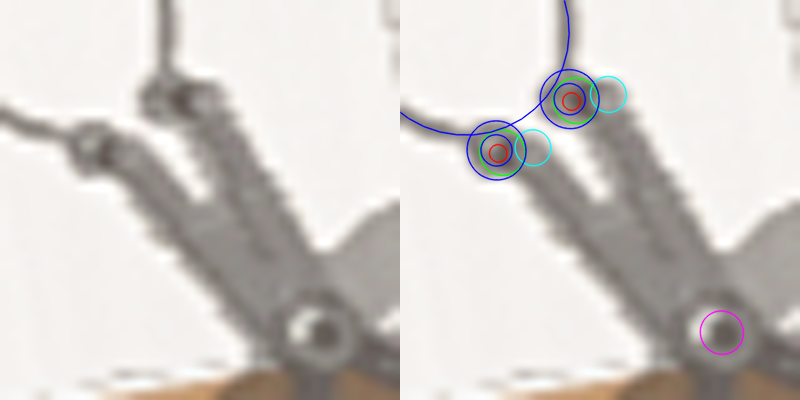

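Emit:
carry_out(deltas=[{"delta_pos":[0,0,0.003],"dr":[0,0,0]},{"delta_pos":[0,0,0.002],"dr":[0,0,0]},{"delta_pos":[0,0,0],"dr":[0,0,0]},{"delta_pos":[0,0,0],"dr":[0,0,0]}])

```text
time: 11.35
tool_pos: [0.411, -0.423, 0.0213]
tcp_rot: [2.788, -1.448, -0.0]
wrist_force: [-0.1, 0.9, -1.9]
width: 0.643
```

Emit:
carry_out(deltas=[{"delta_pos":[0,0,0.002],"dr":[0,0,0]},{"delta_pos":[0,0,0],"dr":[0,0,0]},{"delta_pos":[0,0,0],"dr":[0,0,0]}])

```text
time: 11.72
tool_pos: [0.4111, -0.4231, 0.0193]
tcp_rot: [-2.788, 1.448, -0.0]
wrist_force: [-0.5, -0.9, -2.0]
width: 0.641
```

Run:
```python
from look import *
plan([.4121,-.4241,.0285],np.radians(34.9-90))
look("l8",(424,205,40,40),10,fwd=.1285,ring=(.5449,-.3313,.6084))
```

```text
t 11.72 pos [ 0.4111 -0.4231  0.0193] yaw x -54.89 w 0.641 F [-0.5 -0.9 -2. ] tool z [ 1.e-04 -0.e+00 -1.e+00]
shift tool [ 0.0014 -0.0002 -0.0092] turn tool z 0.0036 q6 0.116
```

View pics/l8.png

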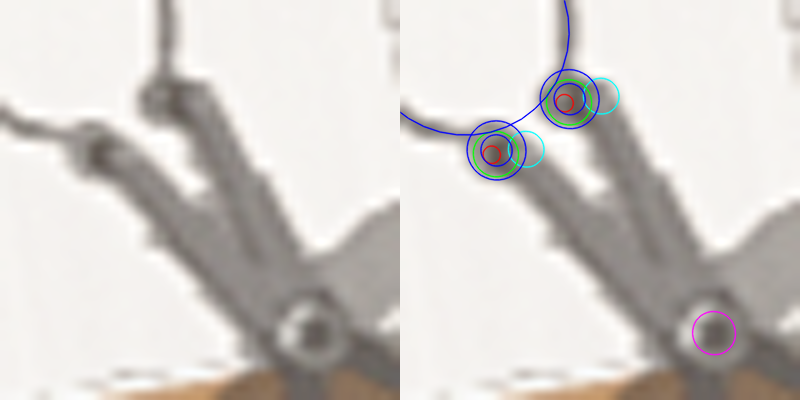

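Emit:
carry_out(deltas=[{"delta_pos":[0,0,0.0015],"dr":[0,0,0]},{"delta_pos":[0,0,0],"dr":[0,0,0]},{"delta_pos":[0,0,0],"dr":[0,0,0]}])

```text
time: 12.15
tool_pos: [0.411, -0.423, 0.0178]
tcp_rot: [-2.788, 1.448, 0.0]
wrist_force: [0.5, 0.5, -2.3]
width: 0.643
```

Emit:
carry_out(deltas=[{"delta_pos":[0,0,0.001],"dr":[0,0,0]},{"delta_pos":[0,0,0],"dr":[0,0,0]},{"delta_pos":[0,0,0],"dr":[0,0,0]}])

```text
time: 12.52
tool_pos: [0.4111, -0.4231, 0.0168]
tcp_rot: [2.788, -1.448, 0.0]
wrist_force: [-0.2, -0.8, -1.7]
width: 0.645
```

Emit:
carry_out(deltas=[{"delta_pos":[0,0,0.001],"dr":[0,0,0]},{"delta_pos":[0,0,0],"dr":[0,0,0]},{"delta_pos":[0,0,0],"dr":[0,0,0]}])

```text
time: 12.9
tool_pos: [0.4111, -0.4231, 0.0158]
tcp_rot: [-2.788, 1.448, -0.0]
wrist_force: [-0.4, -0.3, -2.0]
width: 0.637
```

Emit:
carry_out(deltas=[{"delta_pos":[0,0,0.001],"dr":[0,0,0]},{"delta_pos":[0,0,0],"dr":[0,0,0]},{"delta_pos":[0,0,0],"dr":[0,0,0]}])

```text
time: 13.28
tool_pos: [0.4111, -0.423, 0.0148]
tcp_rot: [-2.788, 1.448, -0.0]
wrist_force: [0.7, -0.4, -1.3]
width: 0.646
```

Run:
```python
from look import *
plan([.4121,-.4241,.0285],np.radians(34.9-90)); s=T()[0]; print(s["wrist_force"],s["torque"])
look("l9",(424,205,40,40),10,fwd=.1285,ring=(.5449,-.3313,.6084))
```

```text
t 13.28 pos [ 0.4111 -0.423   0.0148] yaw x -54.89 w 0.646 F [ 0.7 -0.4 -1.3] tool z [ 0.  0. -1.]
shift tool [ 0.0014 -0.0002 -0.0137] turn tool z 0.0036 q6 0.116
[ 0.65742347 -0.38919202 -1.30642993] [ 0.03449951 -0.05798964 -0.0336775 ]
```

View pics/l9.png

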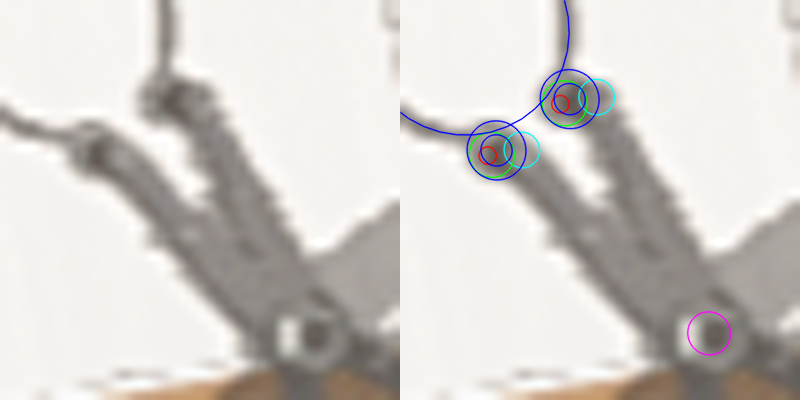

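```bash
cat > avg.py <<'E'
from h import *
def avg(n=5):
    F=[];Q=[]
    for i in range(n):
        cam("top"); s=T()[0]; F.append(s["wrist_force"]);Q.append(s["torque"])
    F=np.mean(F,0);Q=np.mean(Q,0); M=T()[2]
    print("z",T()[1].round(4),"F tool",(M.T@F).round(2),"Q tool",(M.T@Q).round(3),"w",s["width"])
avg()
E
python3 avg.py
```

```text
z [ 0.411  -0.423   0.0148] F tool [0.32 0.28 1.23] Q tool [0.046 0.036 0.022] w 0.6430115245970551
```

Emit:
carry_out(deltas=[{"delta_pos":[0,0,-0.006],"dr":[0,0,0]},{"delta_pos":[0,0,0],"dr":[0,0,0]},{"delta_pos":[0,0,0],"dr":[0,0,0]}])

```text
time: 13.95
tool_pos: [0.4111, -0.423, 0.0209]
tcp_rot: [2.788, -1.448, 0.0]
wrist_force: [-0.1, -0.3, -1.8]
width: 0.643
```

```bash
python3 avg.py; python3 -c "
from look import *
look('l10',(424,205,40,40),10,fwd=.1285,ring=(.5449,-.3313,.6084))"
```

```text
z [ 0.4109 -0.4229  0.0206] F tool [-0.17 -0.04  2.02] Q tool [-0.031 -0.005  0.027] w 0.6436378978299307
```

View pics/l10.png

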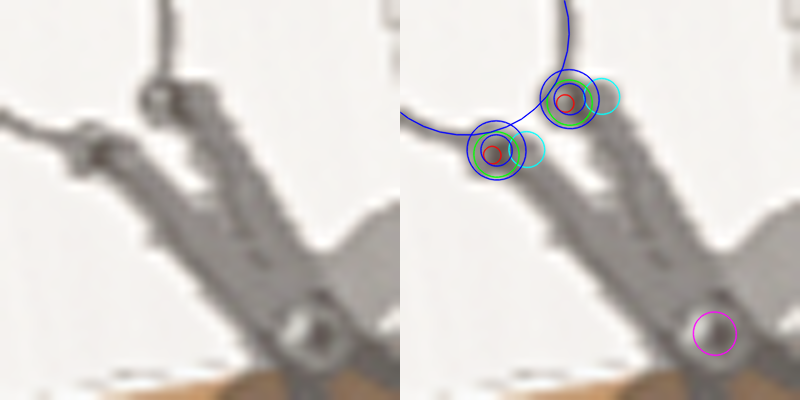

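Emit:
carry_out(deltas=[{"delta_pos":[0,0,0.0025],"dr":[0,0,0]},{"delta_pos":[0,0,0],"dr":[0,0,0]}])

```text
time: 14.5
tool_pos: [0.4108, -0.4228, 0.0179]
tcp_rot: [-2.788, 1.448, 0.001]
wrist_force: [0.1, -1.1, -2.4]
width: 0.641
```

```bash
python3 avg.py
```

```text
z [ 0.4111 -0.4231  0.0183] F tool [-0.19  0.34  1.8 ] Q tool [-0.001  0.001 -0.   ] w 0.6390256114798983
```

Emit:
carry_out(deltas=[{"delta_pos":[0,0,0.0015],"dr":[0,0,0]},{"delta_pos":[0,0,0],"dr":[0,0,0]}])

```text
time: 15.0
tool_pos: [0.4109, -0.4229, 0.0166]
tcp_rot: [-2.788, 1.448, 0.0]
wrist_force: [-0.2, -0.6, -2.4]
width: 0.644
```

```bash
python3 avg.py
```

```text
z [ 0.4111 -0.4231  0.0168] F tool [-0.09  0.43  1.85] Q tool [-0.02   0.009  0.024] w 0.6424263686761185
```

Emit:
carry_out(deltas=[{"delta_pos":[0,0,0.0008],"dr":[0,0,0]},{"delta_pos":[0,0,0],"dr":[0,0,0]}])

```text
time: 15.5
tool_pos: [0.4111, -0.423, 0.016]
tcp_rot: [-2.788, 1.448, -0.0]
wrist_force: [-0.7, 0.3, -1.0]
width: 0.643
```

Emit:
carry_out(deltas=[{"delta_pos":[0,0,-0.0009],"dr":[0,0,0]},{"delta_pos":[0,0,0],"dr":[0,0,0]},{"delta_pos":[0,0,0],"dr":[0,0,0]}], grip=0.57, force=70)

```text
time: 15.88
tool_pos: [0.4111, -0.423, 0.0169]
tcp_rot: [2.788, -1.448, -0.0]
wrist_force: [0.4, 1.1, -2.4]
width: 0.574
```

```bash
python3 avg.py; python3 -c "
from look import *
look('l11',(424,205,40,40),10,fwd=.1285,half=.0165,ring=(.5449,-.3313,.6084))"
```

```text
z [ 0.4111 -0.423   0.0169] F tool [0.27 0.04 1.65] Q tool [-0.008  0.002 -0.014] w 0.5711906167479237
```

View pics/l11.png

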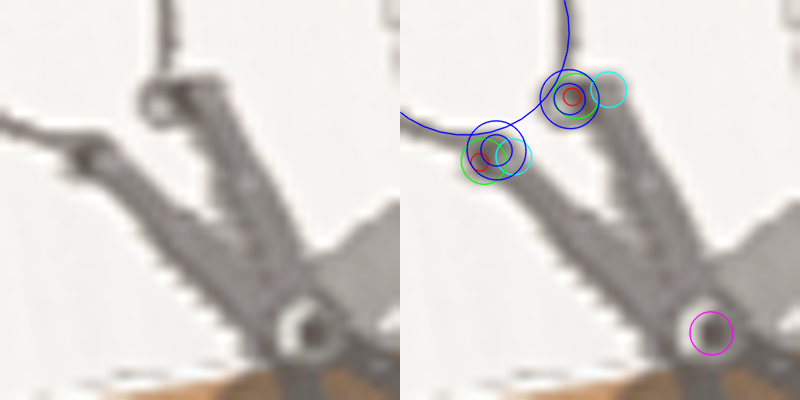

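Run:
```python
import pickle,cv2,numpy as np
fs=[]
for n in("l7","l10","l11"):
    t,p,M=pickle.load(open(n+".pkl","rb")); g=t["frame"][190:225,414:450,::-1]
    fs.append(cv2.resize(np.ascontiguousarray(g),None,fx=7.4,fy=14,interpolation=cv2.INTER_CUBIC) if 0 else cv2.resize(np.ascontiguousarray(g),None,fx=7.3,fy=7.3,interpolation=cv2.INTER_LANCZOS4))
cv2.imwrite("pics/cmp1.png",np.hstack(fs))
```

```text
(no output)
```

View pics/cmp1.png

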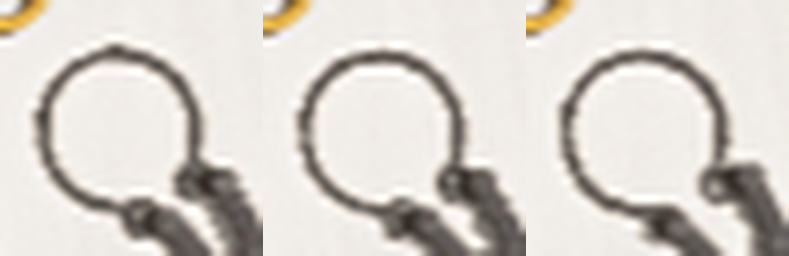

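Emit:
carry_out(deltas=[{"delta_pos":[0,0,-0.0008],"dr":[0,0,0]},{"delta_pos":[0,0,0],"dr":[0,0,0]},{"delta_pos":[0,0,0],"dr":[0,0,0]}], grip=0.5)

```text
time: 16.55
tool_pos: [0.4111, -0.423, 0.0177]
tcp_rot: [2.788, -1.448, 0.0]
wrist_force: [0.4, 0.9, -1.7]
width: 0.508
```

```bash
python3 avg.py
python3 - <<'E'
from look import *
look('l12',(414,190,50,50),8,fwd=.1285,half=.020,ring=(.5449,-.3313,.6084))
E
```

```text
z [ 0.411  -0.423   0.0177] F tool [ 0.18 -0.    2.12] Q tool [-0.026  0.025  0.007] w 0.5073899067004407
```

View pics/l12.png

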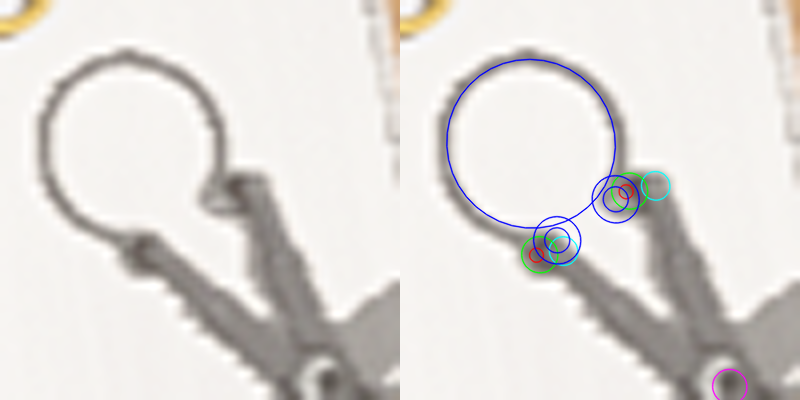

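Emit:
carry_out(deltas=[{"delta_pos":[0,0,-0.0008],"dr":[0,0,0]},{"delta_pos":[0,0,0],"dr":[0,0,0]},{"delta_pos":[0,0,0],"dr":[0,0,0]}], grip=0.42)

```text
time: 17.23
tool_pos: [0.4111, -0.4231, 0.0185]
tcp_rot: [2.788, -1.448, 0.0]
wrist_force: [0.9, 0.2, -2.0]
width: 0.425
```

Emit:
carry_out(deltas=[{"delta_pos":[0,0,-0.0008],"dr":[0,0,0]},{"delta_pos":[0,0,0],"dr":[0,0,0]},{"delta_pos":[0,0,0],"dr":[0,0,0]},{"delta_pos":[0,0,0],"dr":[0,0,0]}], grip=0.3)

```text
time: 17.73
tool_pos: [0.411, -0.423, 0.0192]
tcp_rot: [2.788, -1.448, -0.0]
wrist_force: [-0.9, 0.2, -1.2]
width: 0.348
```

```bash
python3 avg.py
python3 - <<'E'
from look import *
look('l13',(414,190,50,50),8,fwd=.1285,half=.0285,hh=.020,ring=(.5449,-.3313,.6084))
E
```

```text
z [ 0.411  -0.423   0.0193] F tool [ 0.11 -0.17  1.88] Q tool [-0.024 -0.047 -0.03 ] w 0.34369651594704165
```

View pics/l13.png

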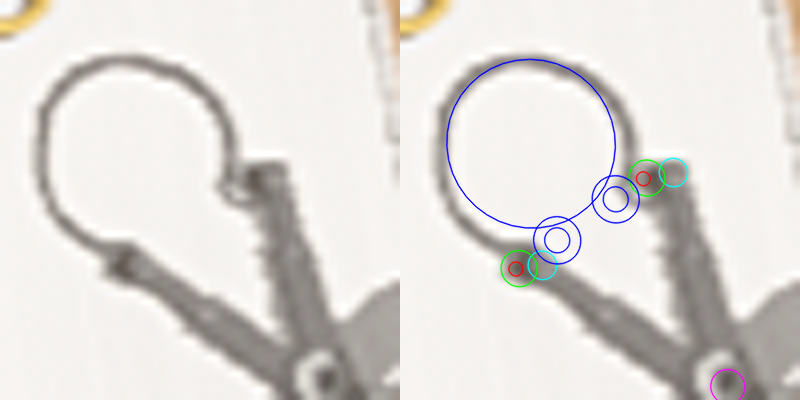

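Emit:
carry_out(deltas=[{"delta_pos":[0,0,0.001],"dr":[0,0,0]},{"delta_pos":[0,0,0],"dr":[0,0,0]}])

```text
time: 18.27
tool_pos: [0.411, -0.4231, 0.0183]
tcp_rot: [2.788, -1.448, 0.0]
wrist_force: [-1.0, 0.1, -1.4]
width: 0.341
```

```bash
python3 avg.py
```

```text
z [ 0.4111 -0.4231  0.0183] F tool [-0.04  0.5   1.47] Q tool [-0.025 -0.014 -0.   ] w 0.3427373261159375
```

Emit:
carry_out(deltas=[{"delta_pos":[0,0,0.001],"dr":[0,0,0]},{"delta_pos":[0,0,0],"dr":[0,0,0]}])

```text
time: 18.77
tool_pos: [0.4111, -0.4231, 0.0172]
tcp_rot: [2.788, -1.448, 0.0]
wrist_force: [-0.7, -0.6, -0.2]
width: 0.341
```

```bash
python3 avg.py
```

```text
z [ 0.4111 -0.4231  0.0173] F tool [0.47 0.26 0.9 ] Q tool [-0.015  0.    -0.006] w 0.34285562333668346
```

Emit:
carry_out(deltas=[{"delta_pos":[0,0,0.001],"dr":[0,0,0]},{"delta_pos":[0,0,0],"dr":[0,0,0]}])

```text
time: 19.27
tool_pos: [0.4111, -0.4231, 0.0163]
tcp_rot: [2.788, -1.448, 0.0]
wrist_force: [-0.5, -0.2, -1.5]
width: 0.344
```

```bash
python3 avg.py
```

```text
z [ 0.4111 -0.4231  0.0163] F tool [-0.15  1.1   0.78] Q tool [-0.012 -0.007 -0.002] w 0.3442547147948903
```

Contact with the floor is light, so the pins are well in. I'll lift slowly.

Emit:
carry_out(deltas=[{"delta_pos":[0,0,-0.003],"dr":[0,0,0]},{"delta_pos":[0,0,-0.005],"dr":[0,0,0]},{"delta_pos":[0,0,-0.01],"dr":[0,0,0]},{"delta_pos":[0,0,-0.015],"dr":[0,0,0]},{"delta_pos":[0,0,-0.02],"dr":[0,0,0]},{"delta_pos":[0,0,-0.02],"dr":[0,0,0]},{"delta_pos":[0,0,-0.015],"dr":[0,0,0]},{"delta_pos":[0,0,0],"dr":[0,0,0]},{"delta_pos":[0,0,0],"dr":[0,0,0]}])

```text
time: 20.65
tool_pos: [0.4107, -0.4227, 0.1039]
tcp_rot: [-2.788, 1.448, 0.001]
wrist_force: [-0.5, 0.2, -3.1]
width: 0.344
```

```bash
python3 avg.py
python3 - <<'E'
from look import *
look('l14',(414,190,50,50),8,fwd=.1285,half=.0285,hh=.020,ring=(.5449,-.3313,.6084))
E
```

```text
z [ 0.4106 -0.4225  0.1033] F tool [-0.11 -0.46  1.91] Q tool [-0.044 -0.01  -0.011] w 0.34091362516900436
```

View pics/l14.png

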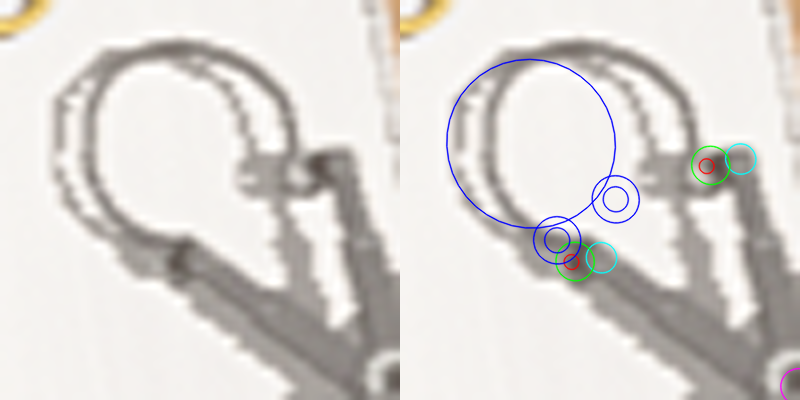

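Run:
```python
from h import *
import pickle
from scipy.optimize import minimize
from scipy.ndimage import map_coordinates
t0,s0=pickle.load(open("c0.pkl","rb"));t,s=pickle.load(open("c1.pkl","rb"))
a=np.linspace(0,2*np.pi,180,endpoint=False)
def cost(p,c,I,z,rs):
    v=0
    for r in rs:
        u=px(c,np.c_[p[0]+r*np.cos(a),p[1]+r*np.sin(a),np.full(len(a),z)])
        w=map_coordinates(I,[u[:,1],u[:,0]],order=3)
        v+=np.abs(w-np.median(w)).mean()
    return v
for n,c in(("top",t),("top0",t0),("side",s),("side0",s0)):
    I=c["frame"].astype(float).mean(2)
    for z,rs in((.08,np.arange(.036,.06,.002)),(.094,np.arange(.022,.03,.001))):
        b=min((minimize(cost,[x,y],args=(c,I,z,rs),method="Nelder-Mead",options=dict(initial_simplex=[[x,y],[x+.003,y],[x,y+.003]],xatol=1e-5)) for x in(.602,.605,.608) for y in(.012,.015,.018)),key=lambda r:r.fun)
        print(n,z,b.x.round(4),round(b.fun,1))
print("spray",tri(t0,(250+(125+.5)/5.8-.5,130+(217+.5)/5.8-.5),s0,(290+(213+.5)/5.4-.5,140+(78)/5.4-.5)))
```

```text
top 0.08 [0.6053 0.0148] 101.0
top 0.094 [0.6052 0.0151] 37.6
top0 0.08 [0.6053 0.0148] 97.2
top0 0.094 [0.6052 0.0151] 40.6
side 0.08 [0.6045 0.0149] 109.5
side 0.094 [0.6033 0.0134] 38.6
side0 0.08 [0.6045 0.0149] 112.8
side0 0.094 [0.6033 0.0134] 39.7
spray (array([0.63906631, 0.11487041, 0.14930325]), np.float64(0.00044828078560028026))
```

Emit:
carry_out(deltas=[{"delta_pos":[0,0,-0.025],"dr":[0,0,0]},{"delta_pos":[0,0,-0.03],"dr":[0,0,0]},{"delta_pos":[-0.0168,-0.0142,-0.03],"dr":[0,0,0]},{"delta_pos":[-0.034,-0.028,-0.015],"dr":[0,0,0]},{"delta_pos":[-0.034,-0.028,0],"dr":[0,0,0]},{"delta_pos":[-0.034,-0.028,0],"dr":[0,0,0]},{"delta_pos":[-0.034,-0.028,0],"dr":[0,0,0]},{"delta_pos":[-0.034,-0.028,0],"dr":[0,0,0]},{"delta_pos":[-0.034,-0.028,0],"dr":[0,0,0]},{"delta_pos":[-0.034,-0.028,0],"dr":[0,0,0]}])

```text
time: 22.2
tool_pos: [0.4362, -0.0923, 0.2042]
tcp_rot: [-2.788, 1.448, -0.0]
wrist_force: [0.7, -0.7, -2.7]
width: 0.343
```

Emit:
carry_out(deltas=[{"delta_pos":[-0.034,-0.028,0],"dr":[0,0,0]},{"delta_pos":[-0.03,-0.026,0],"dr":[0,0,0.06]},{"delta_pos":[-0.018,-0.017,0],"dr":[0,0,0.12]},{"delta_pos":[0,0,0],"dr":[0,0,0.15]},{"delta_pos":[0,0,0],"dr":[0,0,0.15]},{"delta_pos":[0,0,0],"dr":[0,0,0.1]},{"delta_pos":[0,0,0],"dr":[0,0,0.033]},{"delta_pos":[0,0,0],"dr":[0,0,0]}])

```text
time: 23.2
tool_pos: [0.4487, 0.014, 0.2041]
tcp_rot: [2.222, -2.22, -0.0]
wrist_force: [-0.4, -0.1, -2.0]
width: 0.342
```

Run:
```python
from look import *
plan([.447,.0148,.14],np.radians(-90))
look('l15',(270,130,70,80),5.5,fwd=.1285,half=.0285,hh=.020,spin=(.605,.0148))
s=cam("side"); crop(s,270,120,100,100,5.8,"s15.png")
```

```text
t 23.2 pos [0.4487 0.014  0.2041] yaw x -89.95 w 0.342 F [-0.4 -0.1 -2. ] tool z [-3.e-04  1.e-04 -1.e+00]
shift tool [-0.0008  0.0017  0.0641] turn tool z 0.0009 q6 1.545
```

View pics/l15.png

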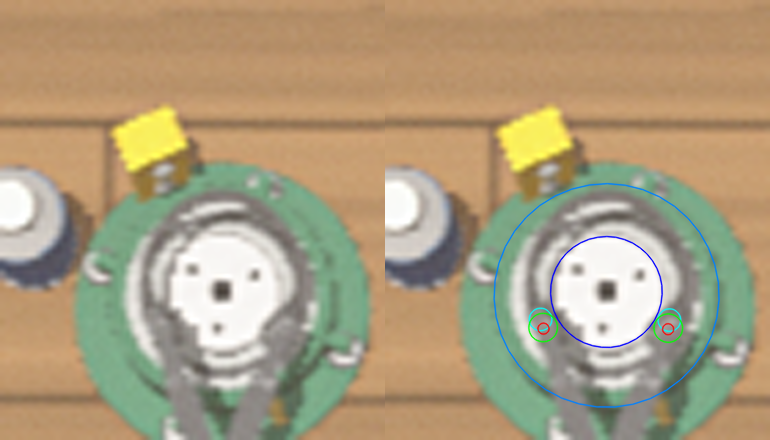

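View pics/s15.png

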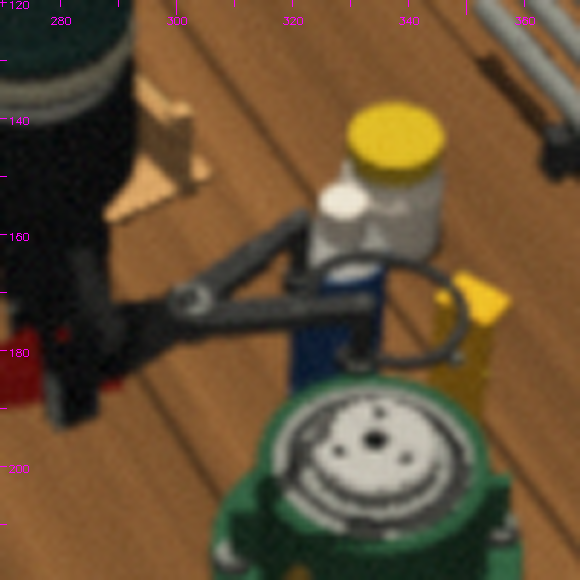

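Emit:
carry_out(deltas=[{"delta_pos":[-0.0008,0.0015,0.015],"dr":[0,0,0]},{"delta_pos":[0,0,0.025],"dr":[0,0,0]},{"delta_pos":[0,0,0.02],"dr":[0,0,0]},{"delta_pos":[0,0,0],"dr":[0,0,0]},{"delta_pos":[0,0,0],"dr":[0,0,0]}])

```text
time: 23.92
tool_pos: [0.4475, 0.0148, 0.1444]
tcp_rot: [-2.221, 2.221, -0.0]
wrist_force: [0.2, -0.5, -2.5]
width: 0.345
```

```bash
cat > rv.py <<'E'
from h import *
import pickle
def ringpts(arm):
    th=np.radians(np.linspace(-60,60,41)); back=np.c_[.0305*np.cos(th),.0305*np.sin(th)]
    out=[]
    h=np.array([.01525,.0264])
    tt=np.radians(np.linspace(60,150,31)); L=np.c_[.0305*np.cos(tt),.0305*np.sin(tt)]
    eye=np.array([[-.0335,.013]])
    c,s=np.cos(-arm),np.sin(-arm); Rm=np.array([[c,-s],[s,c]])
    L=(L-h)@Rm.T+h; eye=(eye-h)@Rm.T+h
    return back,L,L*[1,-1],eye[0],eye[0]*[1,-1]
def draw(c,roi,sc,fn,p,M,f,l,ez,tilt,arm=.25,yaw=0.,spin=(.605,.0148),gamma=.7):
    """f: eyes line forward of TCP, l lateral (tool x), ez: eye height above TCP, tilt nose-down rad"""
    x0,y0,w,h=roi
    g=(255*(c["frame"][y0:y0+h,x0:x0+w,::-1]/255.)**gamma).astype(np.uint8)
    F=cv2.resize(g,None,fx=sc,fy=sc,interpolation=cv2.INTER_CUBIC); O=F.copy()
    B,L,Rr,e1,e2=ringpts(arm); ex=e1[0]
    def W(q):
        dx=q[:,0]-ex
        u=dx*np.cos(tilt); z=-dx*np.sin(tilt)
        y=q[:,1]
        uu=u*np.cos(yaw)-y*np.sin(yaw); yy=u*np.sin(yaw)+y*np.cos(yaw)
        return p+(M@np.c_[l-yy,-(f+uu),-(ez+z)].T).T
    def pl(P,col,cl=False):
        u=(px(c,P)-[x0,y0]+.5)*sc-.5
        cv2.polylines(F,[np.round(u*8).astype(np.int32)],cl,col,1,cv2.LINE_AA,3)
    a=np.linspace(0,2*np.pi,50)[:-1]
    for q in(B,L,Rr): pl(W(q),(0,0,255))
    for e in(e1,e2): pl(W(e+np.c_[.0085*np.cos(a),.0085*np.sin(a)]),(0,255,255),True)
    S=np.array([*spin,.094])
    pl(S+np.c_[.0275*np.cos(a),.0275*np.sin(a),0*a],(255,0,0),True)
    pl(S-[0,0,.014]+np.c_[.03*np.cos(a),.03*np.sin(a),0*a],(255,128,0),True)
    cv2.imwrite("pics/"+fn,np.hstack([O,F]))
    ctr=W(np.array([[0.,0]]))[0]; pc=W(np.array([[ex+.030,0]]))[0]
    print(fn,"ring centre",ctr.round(4),"pass centre",pc.round(4),"eyes z",W(np.array([e1]))[0][2].round(4))
E
cat > l16.py <<'E'
from rv import *
import sys
t,s,p,M=pickle.load(open(sys.argv[1]+".pkl","rb"))
v=[float(x) for x in sys.argv[2:]]
draw(t,(285,145,50,60),8,"ra.png",p,M,*v)
draw(s,(300,140,60,70),6.6,"rb.png",p,M,*v)
E
python3 - <<'E'
from rv import *
t=cam("top");s=cam("side");_,p,M=T()
pickle.dump((t,s,p,M),open("m16.pkl","wb"))
plan([.447,.0148,.14],np.radians(-90))
E
python3 l16.py m16 .1285 0 .016 .08
```

```text
t 24.02 pos [0.4482 0.0147 0.1452] yaw x -90.01 w 0.345 F [ 0.2 -0.7 -2.6] tool z [ 0.0019 -0.     -1.    ]
shift tool [-0.0001  0.0012  0.0052] turn tool z -0.0001 q6 1.548
ra.png ring centre [0.6118 0.0147 0.1587] pass centre [0.6066 0.0147 0.1591] eyes z 0.1615
rb.png ring centre [0.6118 0.0147 0.1587] pass centre [0.6066 0.0147 0.1591] eyes z 0.1615
```

```bash
sed -i 's/return p+(M@np.c_\[l-yy,-(f+uu),-(ez+z)\].T).T/return p+(M@np.c_[l-yy,-(f+uu),-(z-ez)].T).T/' rv.py && python3 l16.py m16 .1285 0 .013 .08
```

```text
ra.png ring centre [0.6119 0.0147 0.1297] pass centre [0.6066 0.0147 0.1301] eyes z 0.1325
rb.png ring centre [0.6119 0.0147 0.1297] pass centre [0.6066 0.0147 0.1301] eyes z 0.1325
```

View pics/ra.png

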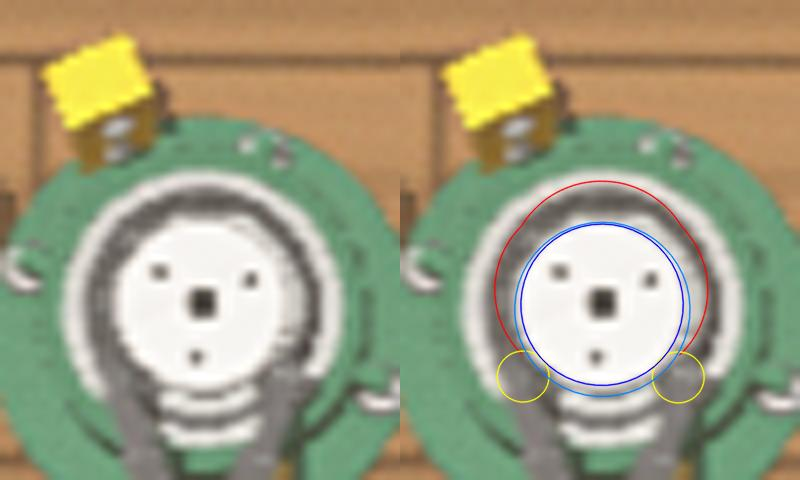

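View pics/rb.png

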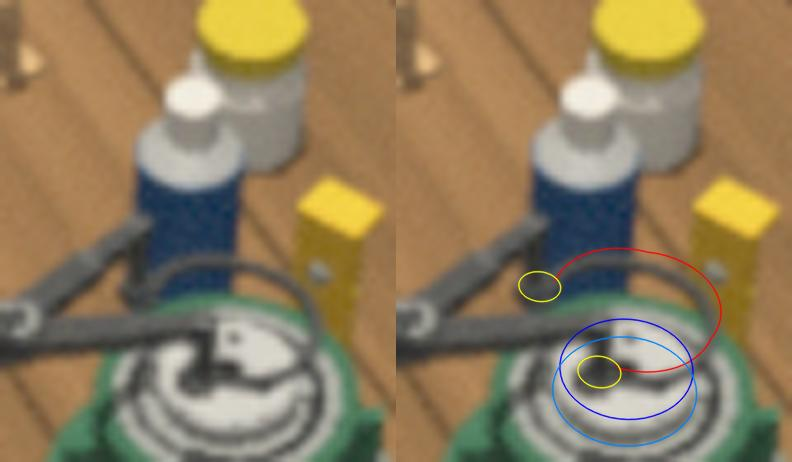

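```bash
cat > solve.py <<'E'
from rv import *
from scipy.optimize import least_squares
def feats(c,p,M,f,l,ez,tilt,arm):
    B,L,Rr,e1,e2=ringpts(arm); ex=e1[0]
    def W(q):
        q=np.atleast_2d(q); dx=q[:,0]-ex
        return p+(M@np.c_[l-q[:,1],-(f+dx*np.cos(tilt)),dx*np.sin(tilt)+ez].T).T
    ring=px(c,np.r_[W(L)[::-1],W(B)[::-1],W(Rr)])
    return px(c,W(e1))[0],px(c,W(e2))[0],ring
def run(pk,obs_s,k,x0,y0,topv=None,arm=.25):
    t,s,p,M=pickle.load(open(pk,"rb"))
    cv=lambda X,Y:np.array([x0+(X+.5)/k-.5,y0+(Y+.5)/k-.5])
    def r(v):
        a,b,ring=feats(s,p,M,*v,arm)
        return np.r_[a-cv(*obs_s[0]),b-cv(*obs_s[1]),ring[:,0].max()-cv(obs_s[2],0)[0],ring[:,1].min()-cv(0,obs_s[3])[1]]
    o=least_squares(r,[.1285,0,.014,.1]); print(o.x.round(4),o.fun.round(2)); return o.x
if __name__=="__main__":
    run("m16.pkl",[(137,292),(195,380),318,262],6.6,300,140)
E
python3 solve.py
```

```text
[ 0.1173  0.0144 -0.0026  0.2015] [-0.17  0.06  0.25 -0.02 -0.09 -0.05]
```

```bash
cat >> solve.py <<'E'
    t,s,p,M=pickle.load(open("m16.pkl","rb"))
    k=6.6;cv=lambda X,Y:np.array([300+(X+.5)/k-.5,140+(Y+.5)/k-.5])
    ct=lambda X,Y:np.array([285+(X+.5)/8-.5,145+(Y+.5)/8-.5])
    for arm in(.25,.22):
      def r(v):
        a,b,ring=feats(s,p,M,*v[:4],arm)
        A,Bb,rt=feats(t,p,M,*v[:4],arm)
        m=(A+Bb)/2-(ct(120,377)+ct(283,377))/2
        return np.r_[a-cv(137,292),b-cv(195,380),ring[:,0].max()-cv(318,0)[0],ring[:,1].min()-cv(0,262)[1],m[0],m[1]*.3,v[1]/.0005*.2]
      o=least_squares(r,[.1285,0,.014,.1]); print(o.x.round(4),o.fun.round(2))
E
python3 solve.py; python3 l16.py m16 .127 0 .0165 .11
```

```text
[ 0.1173  0.0144 -0.0026  0.2015] [-0.17  0.06  0.25 -0.02 -0.09 -0.05]
[0.1259 0.0002 0.0161 0.1654] [ 0.07  0.25  0.28 -0.14 -0.28 -0.13 -0.09  0.31  0.07]
[0.1258 0.0002 0.016  0.1572] [ 0.33  0.62  0.   -0.54 -0.25 -0.12 -0.08  0.31  0.08]
ra.png ring centre [0.6103 0.0147 0.1252] pass centre [0.605  0.0147 0.1257] eyes z 0.129
rb.png ring centre [0.6103 0.0147 0.1252] pass centre [0.605  0.0147 0.1257] eyes z 0.129
```

View pics/rb.png

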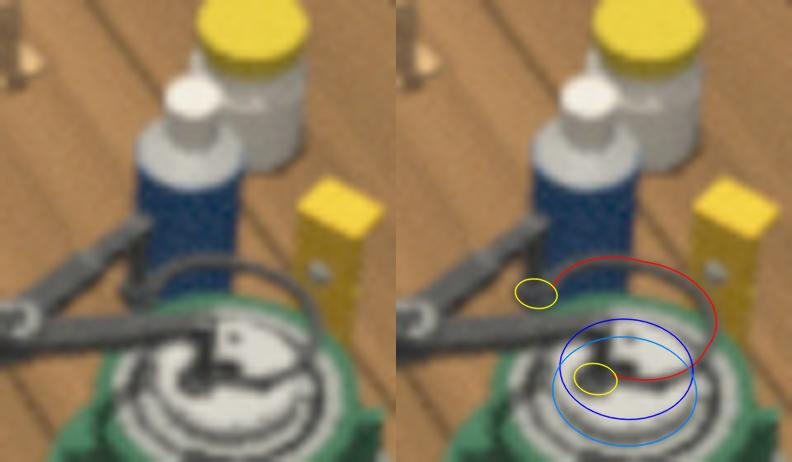

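View pics/ra.png

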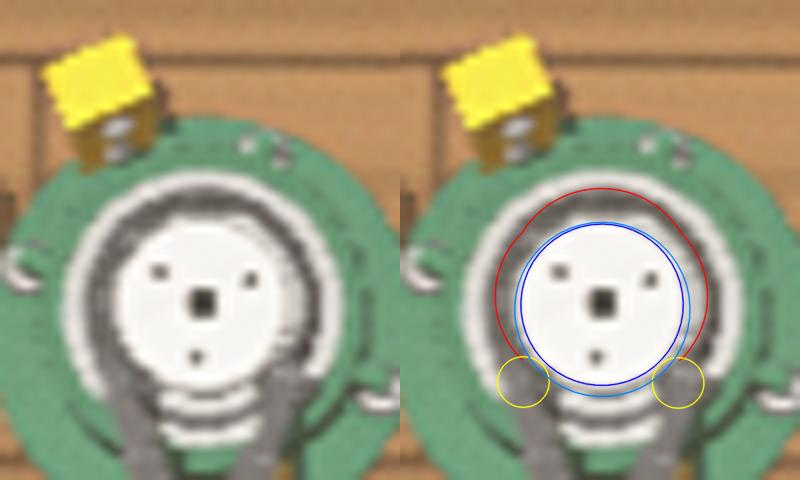

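Emit:
carry_out(deltas=[{"delta_pos":[0,-0.0004,0.008],"dr":[0,0,0]},{"delta_pos":[0,0,0.01],"dr":[0,0,0]},{"delta_pos":[0,0,0],"dr":[0,0,0]},{"delta_pos":[0,0,0],"dr":[0,0,0]}])

```text
time: 24.52
tool_pos: [0.4476, 0.0147, 0.1261]
tcp_rot: [2.221, -2.221, -0.001]
wrist_force: [0.2, 0.0, -2.6]
width: 0.343
```

```bash
cat > m.py <<'E'
from rv import *
import sys
t=cam("top");s=cam("side");_,p,M=T()
pickle.dump((t,s,p,M),open(sys.argv[1]+".pkl","wb"))
plan([.448,.0148,.1],np.radians(-90))
E
python3 m.py m17; python3 l16.py m17 .1265 0 .0162 .14
```

```text
t 24.62 pos [0.4479 0.0148 0.1264] yaw x -90.01 w 0.344 F [ 0.3 -0.  -2.3] tool z [ 3.e-04  0.e+00 -1.e+00]
shift tool [-0.     -0.0001  0.0264] turn tool z -0.0002 q6 1.548
ra.png ring centre [0.6094 0.0147 0.1054] pass centre [0.6041 0.0147 0.1061] eyes z 0.1103
rb.png ring centre [0.6094 0.0147 0.1054] pass centre [0.6041 0.0147 0.1061] eyes z 0.1103
```

View pics/rb.png

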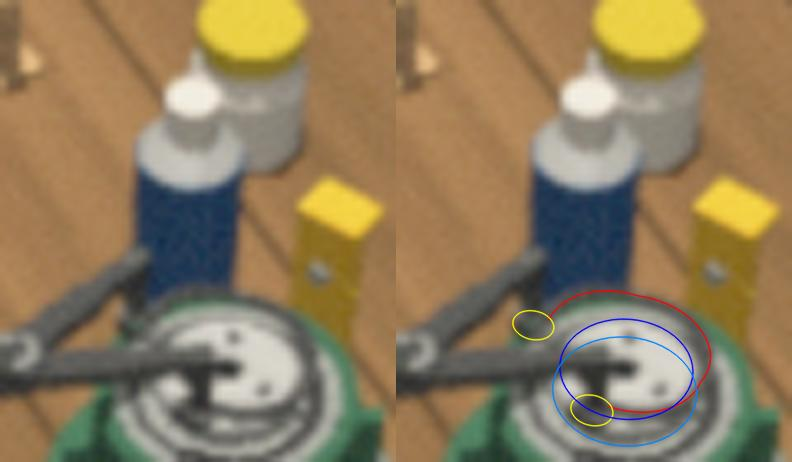

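View pics/ra.png

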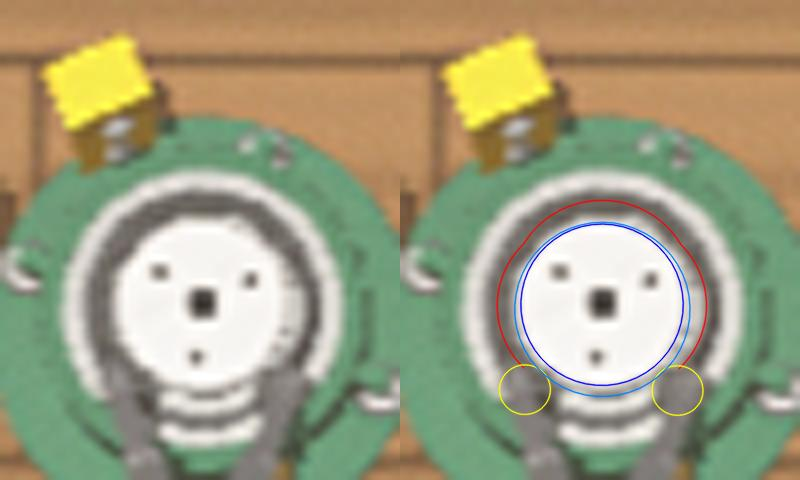

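Emit:
carry_out(deltas=[{"delta_pos":[0,-0.0007,0.003],"dr":[0,0,0]},{"delta_pos":[0,0,0.003],"dr":[0,0,0]},{"delta_pos":[0,0,0],"dr":[0,0,0]},{"delta_pos":[0,0,0],"dr":[0,0,0]}])

```text
time: 25.12
tool_pos: [0.4484, 0.0148, 0.1202]
tcp_rot: [2.221, -2.222, -0.0]
wrist_force: [0.8, 0.7, -2.9]
width: 0.348
```

```bash
python3 avg.py
```

```text
z [0.4485 0.0147 0.1204] F tool [0.22 0.21 2.73] Q tool [-0.067 -0.009  0.011] w 0.3418945547500761
```

Emit:
carry_out(deltas=[{"delta_pos":[0,0,0.002],"dr":[0,0,0]},{"delta_pos":[0,0,0.002],"dr":[0,0,0]},{"delta_pos":[0,0,0],"dr":[0,0,0]}])

```text
time: 25.75
tool_pos: [0.4482, 0.0148, 0.116]
tcp_rot: [2.221, -2.221, -0.001]
wrist_force: [-0.7, 0.3, -2.5]
width: 0.344
```

```bash
python3 avg.py;python3 m.py m18; python3 l16.py m18 .1265 0 .0162 .14
```

```text
z [0.4485 0.0148 0.1163] F tool [ 0.18 -0.63  2.97] Q tool [-0.09  -0.009  0.014] w 0.3475280703326526
t 26.1 pos [0.4485 0.0148 0.1163] yaw x -90.01 w 0.347 F [-0.3  0.  -2.4] tool z [ 0.  0. -1.]
shift tool [-0.      0.0005  0.0163] turn tool z -0.0002 q6 1.548
ra.png ring centre [0.6099 0.0147 0.0952] pass centre [0.6047 0.0147 0.0959] eyes z 0.1001
rb.png ring centre [0.6099 0.0147 0.0952] pass centre [0.6047 0.0147 0.0959] eyes z 0.1001
```

View pics/rb.png

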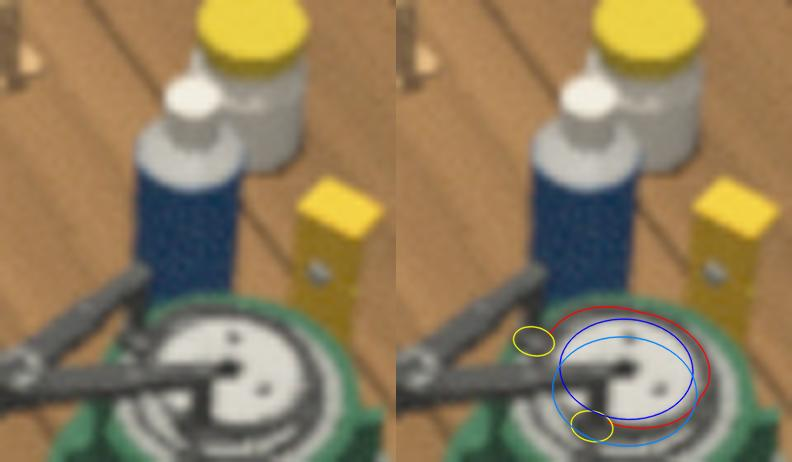

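View pics/ra.png

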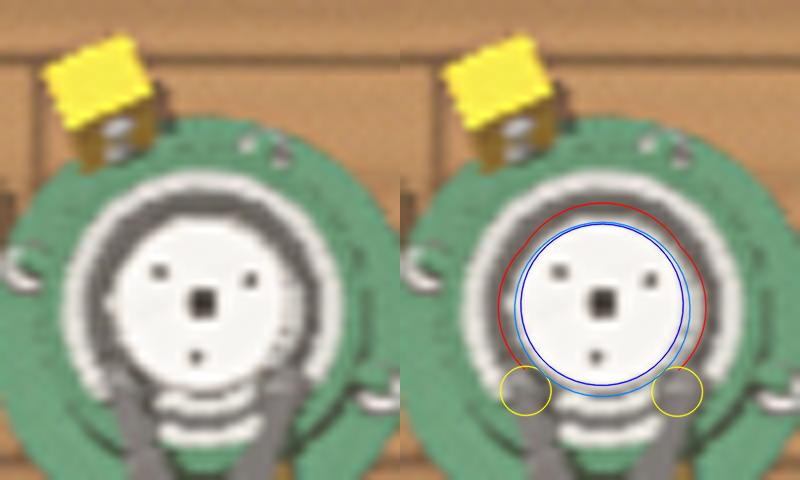

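Emit:
carry_out(deltas=[{"delta_pos":[0,0,0.002],"dr":[0,0,0]},{"delta_pos":[0,0,0.002],"dr":[0,0,0]},{"delta_pos":[0,0,0],"dr":[0,0,0]}])

```text
time: 26.48
tool_pos: [0.4482, 0.0148, 0.112]
tcp_rot: [2.221, -2.221, -0.0]
wrist_force: [0.2, 0.0, -2.6]
width: 0.342
```

```bash
python3 avg.py
```

```text
z [0.4485 0.0148 0.1123] F tool [-0.26 -0.03  2.46] Q tool [-0.074  0.013 -0.024] w 0.3460682912568062
```

Emit:
carry_out(deltas=[{"delta_pos":[0,0,0.0015],"dr":[0,0,0]},{"delta_pos":[0,0,0.0015],"dr":[0,0,0]},{"delta_pos":[0,0,0],"dr":[0,0,0]}])

```text
time: 27.1
tool_pos: [0.4483, 0.0148, 0.1091]
tcp_rot: [2.221, -2.222, -0.0]
wrist_force: [0.1, -0.1, -2.1]
width: 0.345
```

```bash
python3 avg.py;python3 m.py m19; python3 l16.py m19 .1265 0 .0162 .14
```

```text
z [0.4485 0.0147 0.1093] F tool [-0.11  0.23  2.21] Q tool [-0.068  0.008  0.004] w 0.34409250751466997
t 27.45 pos [0.4485 0.0147 0.1093] yaw x -90.01 w 0.348 F [-0.6 -0.1 -1.7] tool z [ 1.e-04 -0.e+00 -1.e+00]
shift tool [-0.0001  0.0005  0.0093] turn tool z -0.0003 q6 1.548
ra.png ring centre [0.6099 0.0147 0.0882] pass centre [0.6047 0.0147 0.089 ] eyes z 0.0932
rb.png ring centre [0.6099 0.0147 0.0882] pass centre [0.6047 0.0147 0.089 ] eyes z 0.0932
```

View pics/rb.png

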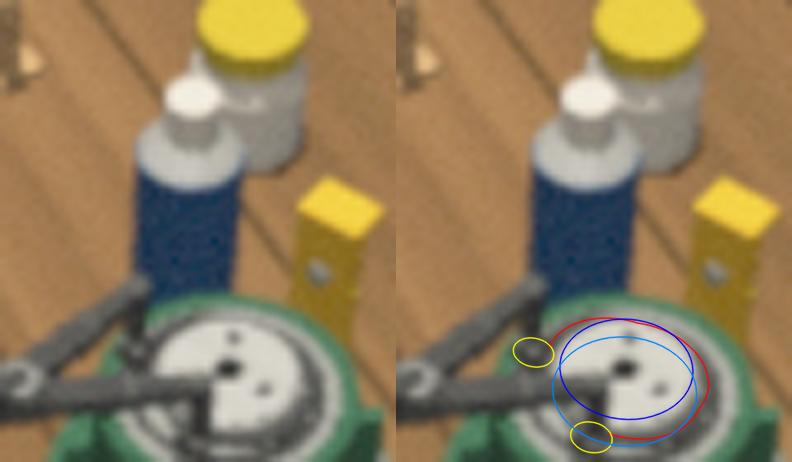

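View pics/ra.png

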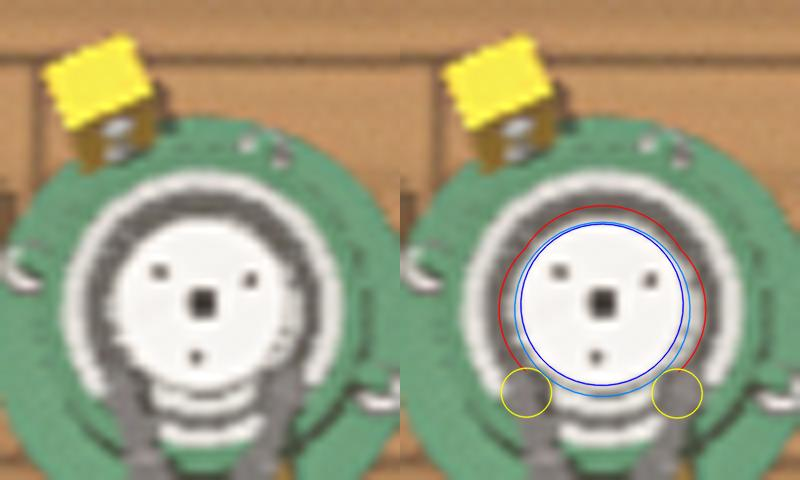

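Emit:
carry_out(deltas=[{"delta_pos":[0,0,0.0015],"dr":[0,0,0]},{"delta_pos":[0,0,0.0015],"dr":[0,0,0]},{"delta_pos":[0,0,0],"dr":[0,0,0]}])

```text
time: 27.82
tool_pos: [0.4483, 0.0148, 0.1061]
tcp_rot: [2.221, -2.222, -0.0]
wrist_force: [0.6, 0.8, -2.5]
width: 0.348
```

```bash
python3 avg.py
```

```text
z [0.4485 0.0148 0.1063] F tool [0.22 0.07 2.61] Q tool [-0.059 -0.003 -0.004] w 0.34725387315446704
```

Emit:
carry_out(deltas=[{"delta_pos":[0,0,0.0015],"dr":[0,0,0]},{"delta_pos":[0,0,0.001],"dr":[0,0,0]},{"delta_pos":[0,0,0],"dr":[0,0,0]}])

```text
time: 28.45
tool_pos: [0.4483, 0.0148, 0.1036]
tcp_rot: [2.221, -2.222, -0.0]
wrist_force: [0.5, 0.5, -2.6]
width: 0.348
```

```bash
python3 avg.py
```

```text
z [0.4484 0.0147 0.1038] F tool [-0.05  0.19  2.3 ] Q tool [-0.056 -0.005  0.003] w 0.34646012256393666
```

Emit:
carry_out(deltas=[{"delta_pos":[0,0,0.0015],"dr":[0,0,0]},{"delta_pos":[0,0,0.001],"dr":[0,0,0]},{"delta_pos":[0,0,0],"dr":[0,0,0]}])

```text
time: 29.08
tool_pos: [0.4484, 0.0147, 0.1012]
tcp_rot: [2.221, -2.222, -0.0]
wrist_force: [-0.8, -0.3, -2.3]
width: 0.342
```

```bash
python3 avg.py;python3 m.py m20; python3 l16.py m20 .1265 0 .0162 .06
```

```text
z [0.4484 0.0148 0.1013] F tool [-0.39  0.42  2.19] Q tool [-0.061  0.003  0.001] w 0.33983910190597255
t 29.43 pos [0.4484 0.0148 0.1013] yaw x -90.01 w 0.344 F [ 0.1 -0.4 -2.3] tool z [ 0.  0. -1.]
shift tool [-0.      0.0004  0.0013] turn tool z -0.0002 q6 1.548
ra.png ring centre [0.6102 0.0147 0.083 ] pass centre [0.6049 0.0147 0.0833] eyes z 0.0851
rb.png ring centre [0.6102 0.0147 0.083 ] pass centre [0.6049 0.0147 0.0833] eyes z 0.0851
```

View pics/rb.png

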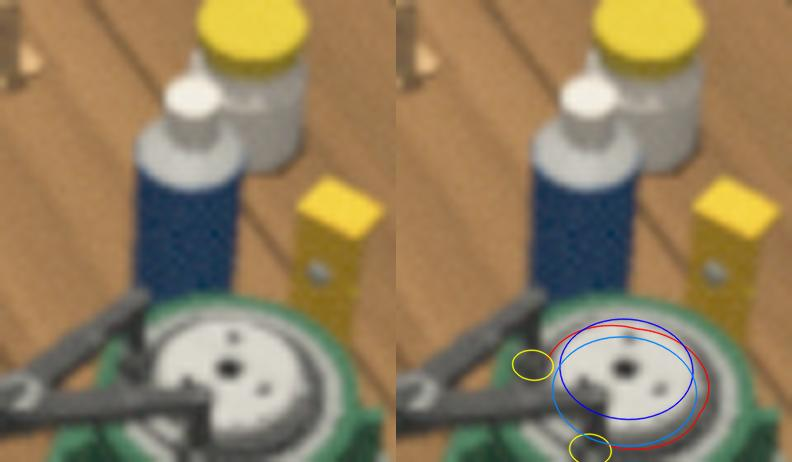

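View pics/ra.png

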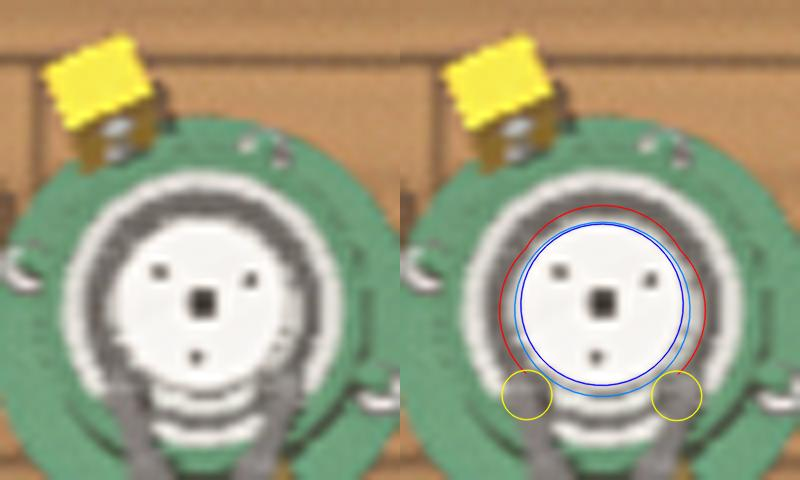

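Emit:
carry_out(deltas=[{"delta_pos":[0,0,0.0015],"dr":[0,0,0]},{"delta_pos":[0,0,0],"dr":[0,0,0]}])

```text
time: 29.68
tool_pos: [0.4484, 0.0148, 0.0996]
tcp_rot: [2.221, -2.222, -0.0]
wrist_force: [1.0, 0.7, -2.2]
width: 0.342
```

```bash
python3 avg.py
```

```text
z [0.4484 0.0148 0.0998] F tool [-0.27  0.45  2.62] Q tool [-0.058 -0.001 -0.008] w 0.3433458307092151
```

Emit:
carry_out(deltas=[{"delta_pos":[0,0,0.001],"dr":[0,0,0]},{"delta_pos":[0,0,0],"dr":[0,0,0]}])

```text
time: 30.18
tool_pos: [0.4484, 0.0147, 0.0987]
tcp_rot: [2.221, -2.222, -0.0]
wrist_force: [0.6, 0.1, -2.0]
width: 0.342
```

```bash
python3 avg.py
```

```text
z [0.4484 0.0148 0.0988] F tool [-0.49  0.13  2.01] Q tool [-0.046 -0.028 -0.006] w 0.34848189444433286
```

Emit:
carry_out(deltas=[{"delta_pos":[0,0,0.001],"dr":[0,0,0]},{"delta_pos":[0,0,0.001],"dr":[0,0,0]},{"delta_pos":[0,0,0],"dr":[0,0,0]}])

```text
time: 30.8
tool_pos: [0.4484, 0.0148, 0.0967]
tcp_rot: [2.221, -2.222, -0.0]
wrist_force: [-0.4, -0.4, -1.8]
width: 0.347
```

```bash
python3 avg.py
```

```text
z [0.4484 0.0148 0.0968] F tool [0.26 0.22 2.1 ] Q tool [-0.06  -0.012 -0.005] w 0.34418853269253963
```

Emit:
carry_out(deltas=[{"delta_pos":[0,0,0.001],"dr":[0,0,0]},{"delta_pos":[0,0,0],"dr":[0,0,0]}])

```text
time: 31.3
tool_pos: [0.4484, 0.0148, 0.0957]
tcp_rot: [-2.221, 2.222, 0.0]
wrist_force: [-0.2, -0.2, -2.1]
width: 0.344
```

```bash
python3 avg.py
```

```text
z [0.4485 0.0148 0.0958] F tool [ 0.01 -0.14  2.23] Q tool [-0.025 -0.002 -0.019] w 0.34382232792601575
```

Emit:
carry_out(deltas=[{"delta_pos":[0,0,0.001],"dr":[0,0,0]},{"delta_pos":[0,0,0],"dr":[0,0,0]}])

```text
time: 31.8
tool_pos: [0.4485, 0.0147, 0.0947]
tcp_rot: [-2.221, 2.222, -0.0]
wrist_force: [-0.2, 0.0, -1.8]
width: 0.346
```

```bash
python3 avg.py;python3 m.py m21; python3 l16.py m21 .1265 0 .0128 .0
```

```text
z [0.4485 0.0148 0.0948] F tool [ 0.23 -0.07  1.78] Q tool [-0.012 -0.01  -0.001] w 0.342153613981773
t 32.15 pos [0.4485 0.0147 0.0948] yaw x -90.01 w 0.346 F [ 0.5 -0.1 -1. ] tool z [ 1.e-04 -0.e+00 -1.e+00]
shift tool [-0.0001  0.0005 -0.0052] turn tool z -0.0002 q6 1.548
ra.png ring centre [0.6103 0.0147 0.0821] pass centre [0.605  0.0147 0.0821] eyes z 0.0821
rb.png ring centre [0.6103 0.0147 0.0821] pass centre [0.605  0.0147 0.0821] eyes z 0.0821
```

View pics/rb.png

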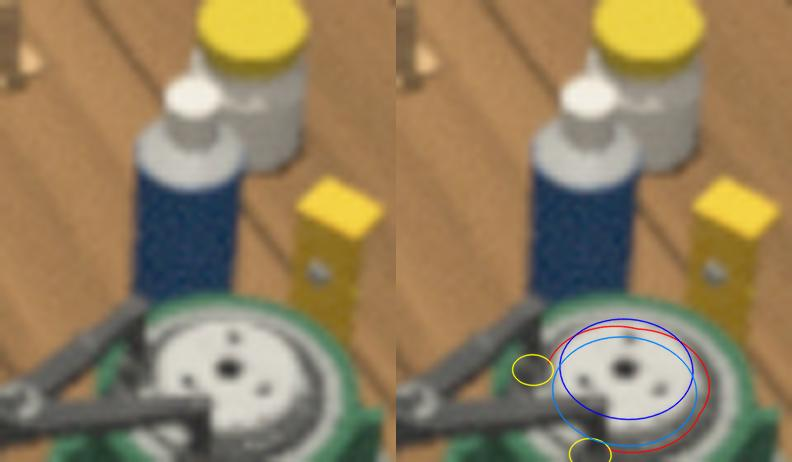

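View pics/ra.png

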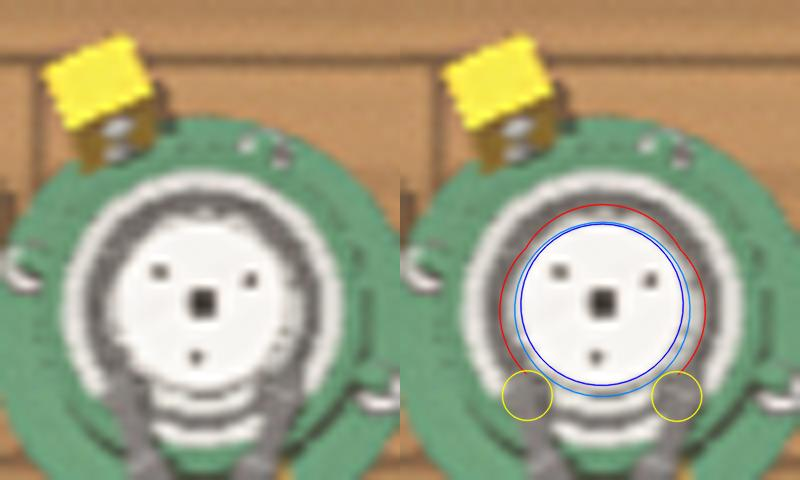

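Emit:
carry_out(deltas=[{"delta_pos":[0,0.0003,0.0008],"dr":[0,0,0]},{"delta_pos":[0,0.0005,0.0005],"dr":[0,0,0]},{"delta_pos":[0,0,0],"dr":[0,0,0]},{"delta_pos":[0,0,0],"dr":[0,0,0]}], grip=0.42)

```text
time: 32.65
tool_pos: [0.4476, 0.0148, 0.0935]
tcp_rot: [-2.221, 2.222, -0.0]
wrist_force: [-0.4, -0.3, -1.6]
width: 0.422
```

```bash
python3 avg.py;python3 m.py m22; python3 l16.py m22 .1265 0 .0128 .0 .19
```

```text
z [0.4477 0.0147 0.0935] F tool [ 0.29 -0.16  1.91] Q tool [ 0.043 -0.001 -0.035] w 0.42057054701438945
t 33.0 pos [0.4476 0.0148 0.0935] yaw x -90.01 w 0.416 F [-0.  -0.1 -1.9] tool z [ 0.  0. -1.]
shift tool [-0.     -0.0004 -0.0065] turn tool z -0.0002 q6 1.548
ra.png ring centre [0.6093 0.0147 0.0807] pass centre [0.6041 0.0147 0.0807] eyes z 0.0807
rb.png ring centre [0.6093 0.0147 0.0807] pass centre [0.6041 0.0147 0.0807] eyes z 0.0807
```

View pics/rb.png

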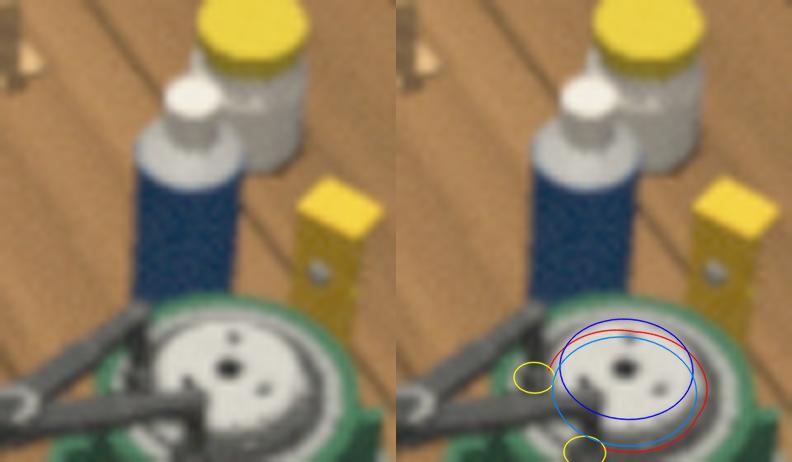

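View pics/ra.png

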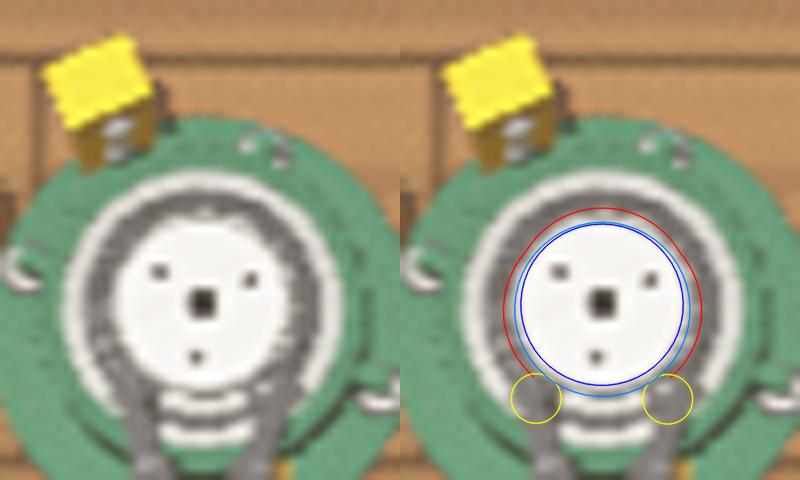

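Emit:
carry_out(deltas=[{"delta_pos":[0,0.0004,0.0004],"dr":[0,0,0]},{"delta_pos":[0,0.0005,0.0004],"dr":[0,0,0]},{"delta_pos":[0,0,0],"dr":[0,0,0]}], grip=0.5)

```text
time: 33.38
tool_pos: [0.4464, 0.0147, 0.0926]
tcp_rot: [2.221, -2.221, -0.001]
wrist_force: [-1.6, -1.2, -0.8]
width: 0.493
```

```bash
python3 avg.py
```

```text
z [0.4464 0.0147 0.0926] F tool [0.63 2.07 1.1 ] Q tool [-0.308  0.136  0.117] w 0.4990497902042733
```

Emit:
carry_out(deltas=[{"delta_pos":[0,0.0005,0.0004],"dr":[0,0,0]},{"delta_pos":[0,0.0005,0.0004],"dr":[0,0,0]},{"delta_pos":[0,0,0],"dr":[0,0,0]},{"delta_pos":[0,0,0],"dr":[0,0,0]}], grip=0.57)

```text
time: 34.12
tool_pos: [0.4452, 0.0149, 0.0917]
tcp_rot: [2.221, -2.221, -0.002]
wrist_force: [-5.1, 1.6, -0.7]
width: 0.571
```

```bash
python3 avg.py;python3 m.py m23; python3 l16.py m23 .1265 0 .0110 .0 .02
```

```text
z [0.4452 0.0149 0.0917] F tool [-1.57  4.88  0.38] Q tool [-0.714 -0.267 -0.143] w 0.568605763527765
t 34.48 pos [0.4452 0.0149 0.0917] yaw x -90.0 w 0.569 F [-4.2  1.8  0.3] tool z [-1.2e-03  3.0e-04 -1.0e+00]
shift tool [ 0.0001 -0.0028 -0.0083] turn tool z -0.0 q6 1.548
ra.png ring centre [0.6054 0.0149 0.0805] pass centre [0.6017 0.0149 0.0805] eyes z 0.0805
rb.png ring centre [0.6054 0.0149 0.0805] pass centre [0.6017 0.0149 0.0805] eyes z 0.0805
```

View pics/rb.png

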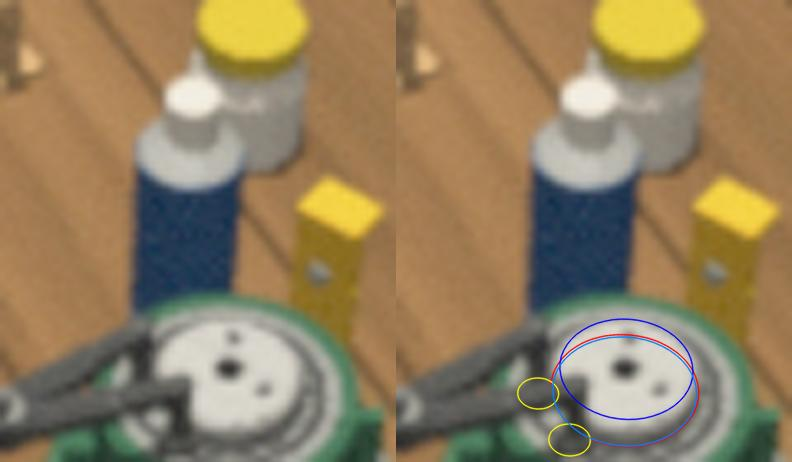

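View pics/ra.png

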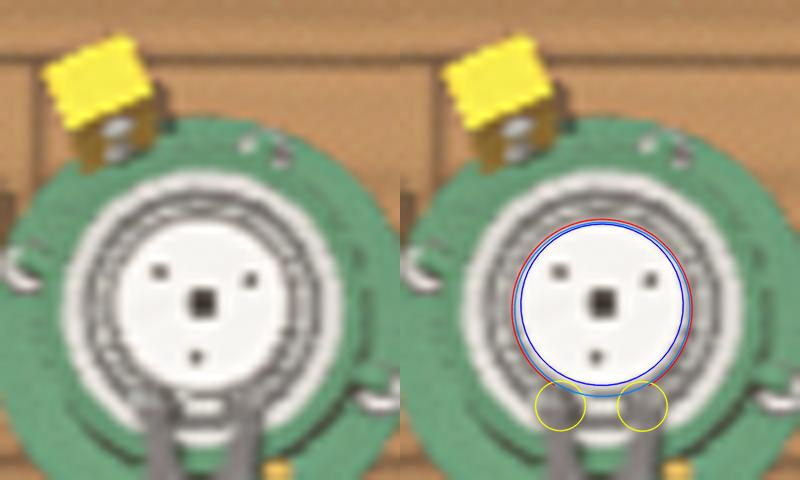

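Emit:
carry_out(deltas=[{"delta_pos":[0,0.0008,0],"dr":[0,0,0]},{"delta_pos":[0,0,0],"dr":[0,0,0]}])

```text
time: 34.72
tool_pos: [0.4452, 0.0148, 0.092]
tcp_rot: [-2.221, 2.221, -0.001]
wrist_force: [-3.0, 1.8, -0.7]
width: 0.569
```

```bash
python3 avg.py
```

```text
z [0.4452 0.0148 0.092 ] F tool [-1.56  2.65  1.35] Q tool [-0.397 -0.274 -0.164] w 0.5734030331095121
```

Emit:
carry_out(deltas=[{"delta_pos":[-0.0005,0.0008,0],"dr":[0,0,0]},{"delta_pos":[0,0,0],"dr":[0,0,0]}])

```text
time: 35.22
tool_pos: [0.445, 0.0151, 0.0923]
tcp_rot: [-2.22, 2.221, -0.003]
wrist_force: [-0.9, -0.7, -2.0]
width: 0.574
```

```bash
python3 avg.py
```

```text
z [0.4448 0.0152 0.0922] F tool [-0.03 -0.56  1.95] Q tool [ 0.083 -0.    -0.012] w 0.5743653991247283
```

Forces are relieved, so the pins are loose in the eyes. I'll lift slowly straight up.

Emit:
carry_out(deltas=[{"delta_pos":[0,0,-0.002],"dr":[0,0,0]},{"delta_pos":[0,0,-0.002],"dr":[0,0,0]},{"delta_pos":[0,0,0],"dr":[0,0,0]}])

```text
time: 35.85
tool_pos: [0.4443, 0.0153, 0.0961]
tcp_rot: [-2.221, 2.221, -0.001]
wrist_force: [1.1, 0.6, -2.6]
width: 0.574
```

```bash
python3 avg.py;python3 m.py m24; python3 l16.py m24 .1265 0 .014 .0 .02
```

```text
z [0.4443 0.0153 0.0959] F tool [-0.16 -1.67  2.93] Q tool [ 0.181 -0.051 -0.008] w 0.5768496189562773
t 36.2 pos [0.4443 0.0153 0.0959] yaw x -90.01 w 0.571 F [ 2.   0.1 -3.5] tool z [ 3.e-04  0.e+00 -1.e+00]
shift tool [ 0.0005 -0.0037 -0.0041] turn tool z -0.0002 q6 1.549
ra.png ring centre [0.6045 0.0152 0.082 ] pass centre [0.6008 0.0152 0.082 ] eyes z 0.0819
rb.png ring centre [0.6045 0.0152 0.082 ] pass centre [0.6008 0.0152 0.082 ] eyes z 0.0819
```

View pics/rb.png

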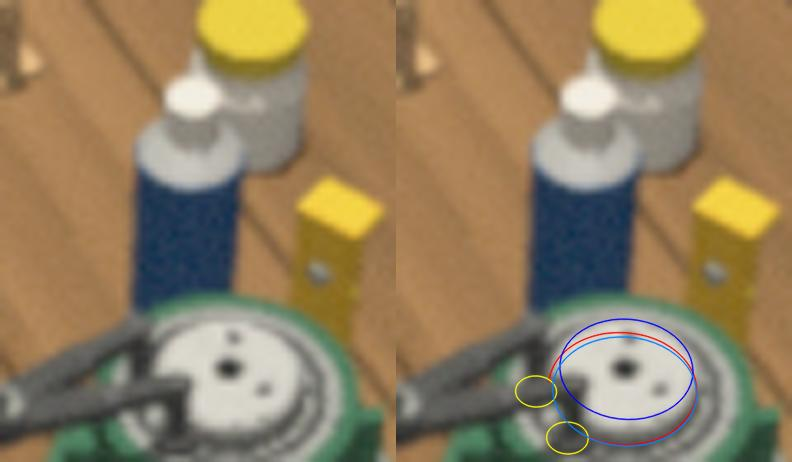

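View pics/ra.png

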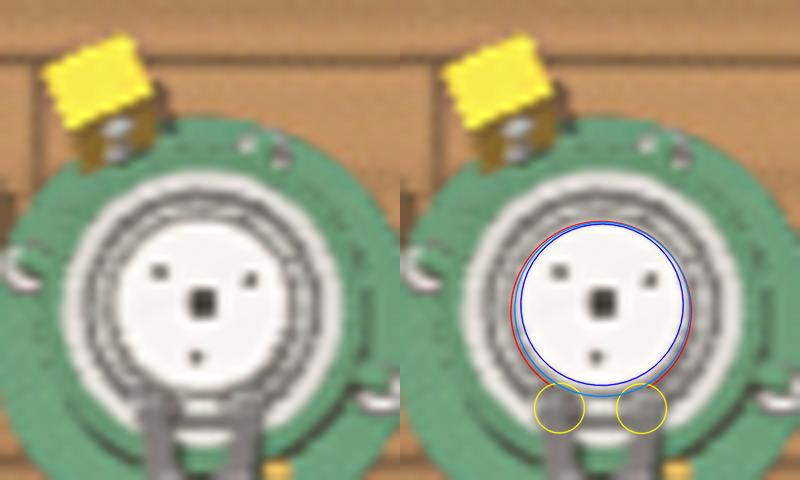

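Emit:
carry_out(deltas=[{"delta_pos":[0,-0.0008,0],"dr":[0,0,0]},{"delta_pos":[0,0,0],"dr":[0,0,0]}])

```text
time: 36.45
tool_pos: [0.4443, 0.0153, 0.0956]
tcp_rot: [2.22, -2.221, -0.002]
wrist_force: [-1.3, 0.2, -1.9]
width: 0.57
```

```bash
python3 avg.py
```

```text
z [0.4443 0.0153 0.0956] F tool [0.   1.58 1.97] Q tool [-0.257 -0.048 -0.043] w 0.5678710442602125
```

Emit:
carry_out(deltas=[{"delta_pos":[0,0,-0.002],"dr":[0,0,0]},{"delta_pos":[0,0,-0.002],"dr":[0,0,0]},{"delta_pos":[0,0,0],"dr":[0,0,0]}])

```text
time: 37.08
tool_pos: [0.4455, 0.0152, 0.1003]
tcp_rot: [-2.221, 2.221, -0.001]
wrist_force: [0.6, -0.4, -2.5]
width: 0.572
```

```bash
python3 avg.py;python3 m.py m25; python3 l16.py m25 .1265 0 .014 .0 .02
```

```text
z [0.4454 0.0152 0.1001] F tool [-0.04 -2.    3.51] Q tool [0.14  0.008 0.028] w 0.5687229586602085
t 37.42 pos [0.4454 0.0152 0.1   ] yaw x -90.01 w 0.572 F [ 2.  -0.4 -3.2] tool z [ 9.e-04 -0.e+00 -1.e+00]
shift tool [ 0.0004 -0.0026  0.    ] turn tool z -0.0002 q6 1.549
ra.png ring centre [0.6056 0.0152 0.0862] pass centre [0.6019 0.0152 0.0862] eyes z 0.0861
rb.png ring centre [0.6056 0.0152 0.0862] pass centre [0.6019 0.0152 0.0862] eyes z 0.0861
```

View pics/rb.png

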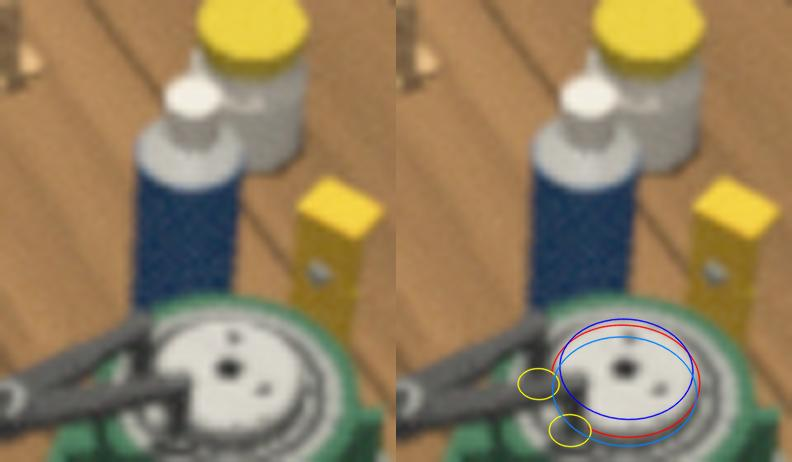

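Run:
```python
import pickle,cv2,numpy as np
fs=[]
for n in("m21","m23","m25"):
    t,s,p,M=pickle.load(open(n+".pkl","rb"))
    a=t["frame"][168:212,288:332,::-1]; b=s["frame"][178:212,300:344,::-1]
    fs.append(np.vstack([cv2.resize(np.ascontiguousarray(a),(266,266),interpolation=cv2.INTER_CUBIC),cv2.resize(np.ascontiguousarray(b),(266,206),interpolation=cv2.INTER_CUBIC)]))
cv2.imwrite("pics/cmp2.png",np.clip(255*(np.hstack(fs)/255.)**.7,0,255))
```

```text
[ WARN:0@0.136] global loadsave.cpp:1063 imwrite_ Unsupported depth image for selected encoder is fallbacked to CV_8U.
```

View pics/cmp2.png

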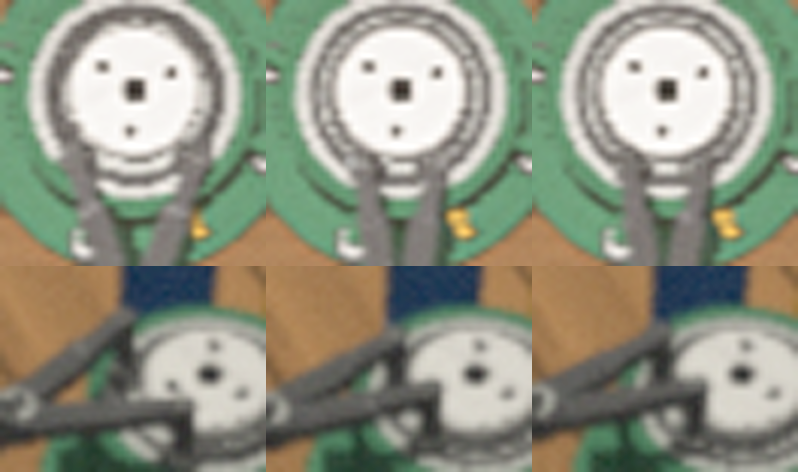

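Emit:
carry_out(deltas=[{"delta_pos":[0,0,0],"dr":[0,0,0]},{"delta_pos":[0,0,0],"dr":[0,0,0]}], grip=0.55)

```text
time: 37.67
tool_pos: [0.445, 0.0153, 0.0999]
tcp_rot: [-2.221, 2.222, -0.0]
wrist_force: [1.8, -0.3, -2.7]
width: 0.553
```

```bash
python3 avg.py
```

```text
z [0.445  0.0153 0.0999] F tool [ 0.07 -1.63  3.27] Q tool [ 0.208 -0.024 -0.017] w 0.5473129351629737
```

Emit:
carry_out(deltas=[{"delta_pos":[0,-0.001,0],"dr":[0,0,0]},{"delta_pos":[0,0,0],"dr":[0,0,0]}])

```text
time: 38.17
tool_pos: [0.4454, 0.0153, 0.0996]
tcp_rot: [2.221, -2.221, -0.001]
wrist_force: [-0.1, -0.3, -3.5]
width: 0.554
```

```bash
python3 avg.py
```

```text
z [0.4456 0.0153 0.0998] F tool [-0.1   0.6   2.45] Q tool [-0.128 -0.012  0.015] w 0.5534156115774832
```

Emit:
carry_out(deltas=[{"delta_pos":[0,-0.0007,0],"dr":[0,0,0]},{"delta_pos":[0,0,0],"dr":[0,0,0]}])

```text
time: 38.67
tool_pos: [0.4458, 0.0153, 0.0995]
tcp_rot: [2.22, -2.221, -0.002]
wrist_force: [-2.4, 0.3, -1.9]
width: 0.555
```

```bash
python3 avg.py
```

```text
z [0.4459 0.0153 0.0996] F tool [0.17 3.89 1.46] Q tool [-0.683  0.002  0.003] w 0.5546559488085753
```

Emit:
carry_out(deltas=[{"delta_pos":[0,0.0008,0],"dr":[0,0,0]},{"delta_pos":[0,0,0],"dr":[0,0,0]},{"delta_pos":[0,0,0],"dr":[0,0,0]}], grip=0.6)

```text
time: 39.3
tool_pos: [0.4462, 0.0152, 0.1]
tcp_rot: [-2.221, 2.221, -0.001]
wrist_force: [-1.0, -0.8, -1.8]
width: 0.601
```

```bash
python3 avg.py
```

```text
z [0.4461 0.0152 0.1   ] F tool [0.84 1.08 2.39] Q tool [-0.297  0.092  0.087] w 0.6012057263775814
```

Emit:
carry_out(deltas=[{"delta_pos":[0,0.0003,-0.002],"dr":[0,0,0]},{"delta_pos":[0,0,-0.001],"dr":[0,0,0]},{"delta_pos":[0,0,0],"dr":[0,0,0]}])

```text
time: 39.92
tool_pos: [0.4459, 0.0153, 0.1032]
tcp_rot: [-2.221, 2.221, -0.001]
wrist_force: [-0.4, -1.2, -3.1]
width: 0.599
```

```bash
python3 avg.py;python3 m.py m26; python3 l16.py m26 .1265 0 .014 .0 .02
```

```text
z [0.4457 0.0153 0.103 ] F tool [0.21 0.39 2.48] Q tool [-0.104  0.026  0.019] w 0.5995168361346006
t 40.27 pos [0.4457 0.0153 0.1029] yaw x -90.01 w 0.598 F [ 0.2 -1.1 -1.4] tool z [ 3.e-04  0.e+00 -1.e+00]
shift tool [ 0.0004 -0.0023  0.0029] turn tool z -0.0002 q6 1.549
ra.png ring centre [0.6059 0.0152 0.089 ] pass centre [0.6022 0.0152 0.089 ] eyes z 0.089
rb.png ring centre [0.6059 0.0152 0.089 ] pass centre [0.6022 0.0152 0.089 ] eyes z 0.089
```

View pics/rb.png

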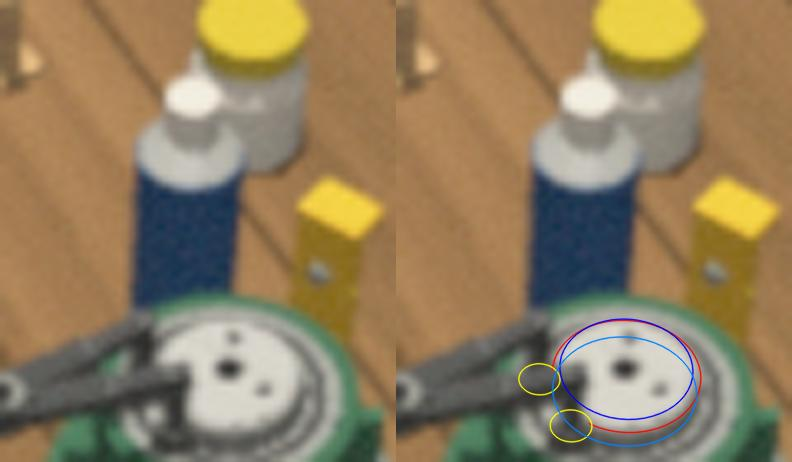

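View pics/ra.png

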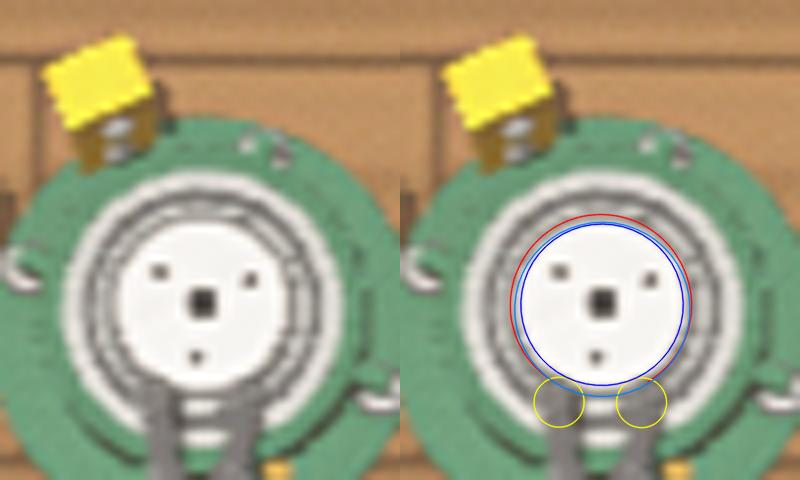

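Emit:
carry_out(deltas=[{"delta_pos":[0,0,-0.002],"dr":[0,0,0]},{"delta_pos":[0,0,-0.002],"dr":[0,0,0]},{"delta_pos":[0,0,0],"dr":[0,0,0]}])

```text
time: 40.65
tool_pos: [0.4459, 0.0153, 0.1073]
tcp_rot: [-2.221, 2.221, -0.001]
wrist_force: [0.4, 0.1, -1.8]
width: 0.601
```

```bash
python3 avg.py;python3 m.py m27; python3 l16.py m27 .1265 0 .014 .0 .02
```

```text
z [0.4455 0.0153 0.1068] F tool [0.24 0.07 2.16] Q tool [ 0.001  0.    -0.009] w 0.5960363976793873
t 41.0 pos [0.4455 0.0153 0.1068] yaw x -90.01 w 0.605 F [ 0.   0.6 -1.7] tool z [-1.e-04 -0.e+00 -1.e+00]
shift tool [ 0.0005 -0.0025  0.0068] turn tool z -0.0002 q6 1.549
ra.png ring centre [0.6057 0.0152 0.0928] pass centre [0.602  0.0152 0.0928] eyes z 0.0928
rb.png ring centre [0.6057 0.0152 0.0928] pass centre [0.602  0.0152 0.0928] eyes z 0.0928
```

View pics/rb.png

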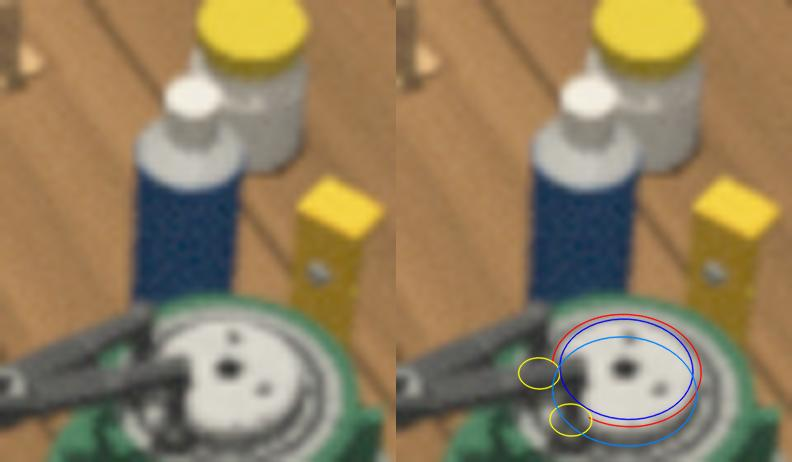

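Emit:
carry_out(deltas=[{"delta_pos":[0,0,-0.003],"dr":[0,0,0]},{"delta_pos":[0,0,-0.005],"dr":[0,0,0]},{"delta_pos":[0,0,-0.01],"dr":[0,0,0]},{"delta_pos":[0,0,-0.02],"dr":[0,0,0]},{"delta_pos":[0,0,-0.02],"dr":[0,0,0]},{"delta_pos":[0,0,0],"dr":[0,0,0]},{"delta_pos":[0,0,0],"dr":[0,0,0]}])

```text
time: 41.88
tool_pos: [0.4453, 0.0153, 0.1646]
tcp_rot: [2.221, -2.222, -0.0]
wrist_force: [0.4, -0.4, -2.3]
width: 0.598
```

```bash
python3 avg.py;python3 m.py m28; python3 l16.py m28 .1265 0 .014 .0 .02
```

```text
z [0.4449 0.0153 0.164 ] F tool [-0.24 -0.22  2.18] Q tool [-0.021  0.017  0.017] w 0.6063158012140987
t 42.23 pos [0.4452 0.0153 0.1643] yaw x -90.01 w 0.603 F [-0.8 -0.4 -1.8] tool z [-0.0011  0.     -1.    ]
shift tool [ 0.0005 -0.0029  0.0643] turn tool z -0.0002 q6 1.549
ra.png ring centre [0.6054 0.0152 0.1501] pass centre [0.6017 0.0152 0.1502] eyes z 0.1502
rb.png ring centre [0.6054 0.0152 0.1501] pass centre [0.6017 0.0152 0.1502] eyes z 0.1502
```

View pics/rb.png

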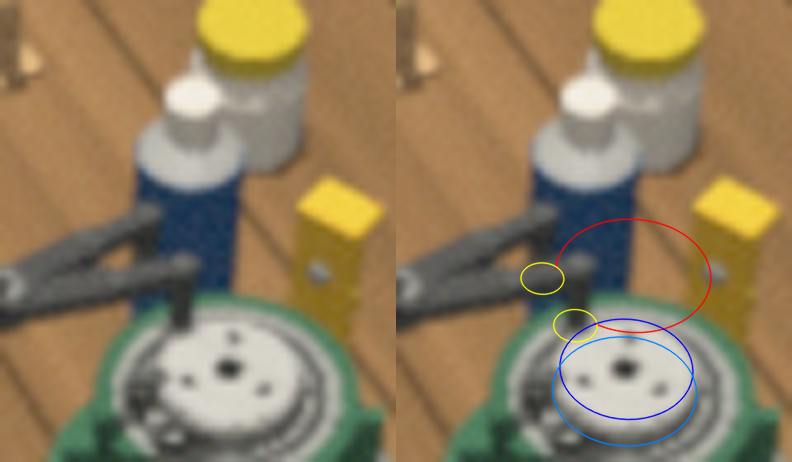

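View pics/ra.png

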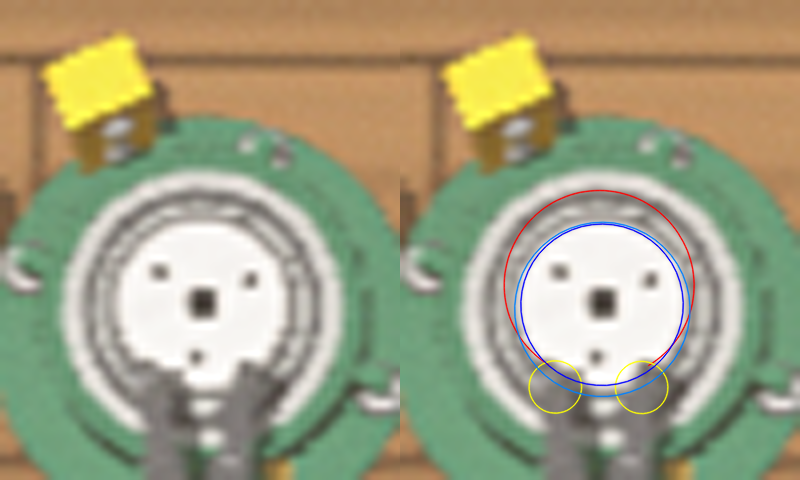

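Emit:
carry_out(deltas=[{"delta_pos":[0,0,-0.025],"dr":[0,0,0]},{"delta_pos":[0,0,-0.026],"dr":[0,0,0]},{"delta_pos":[-0.018,-0.006,0],"dr":[0,0,0]},{"delta_pos":[-0.035,-0.0105,0],"dr":[0,0,0]},{"delta_pos":[-0.043,-0.013,0],"dr":[0,0,0]},{"delta_pos":[-0.043,-0.013,0],"dr":[0,0,0]},{"delta_pos":[-0.043,-0.013,0],"dr":[0,0,0]},{"delta_pos":[-0.043,-0.013,0],"dr":[0,0,0]},{"delta_pos":[-0.043,-0.013,0],"dr":[0,0,0]},{"delta_pos":[-0.035,-0.011,0],"dr":[0,0,0]}])

```text
time: 43.48
tool_pos: [0.5383, 0.32, 0.2153]
tcp_rot: [2.222, -2.22, -0.0]
wrist_force: [0.4, -0.9, -1.8]
width: 0.597
```

Emit:
carry_out(deltas=[{"delta_pos":[-0.023,-0.007,0],"dr":[0,0,0]},{"delta_pos":[-0.01,-0.0025,0],"dr":[0,0,-0.05]},{"delta_pos":[0,0,0],"dr":[0,0,-0.06]},{"delta_pos":[0,0,0],"dr":[0,0,-0.033]},{"delta_pos":[0,0,0],"dr":[0,0,0]},{"delta_pos":[0,0,0],"dr":[0,0,0]}])

```text
time: 44.22
tool_pos: [0.5476, 0.351, 0.2158]
tcp_rot: [2.373, -2.058, -0.0]
wrist_force: [-0.1, -0.8, -2.1]
width: 0.603
```

Run:
```python
from rv import *
t=cam("top");s=cam("side");_,p,M=T()
pickle.dump((t,s,p,M),open("m30.pkl","wb"))
plan([.547,.3513,.029],np.radians(98.2))
crop(t,150,125,110,110,5.4,"t30.png");crop(s,220,10,110,110,5.4,"s30.png")
crop(s,300,170,60,50,12,"s30c.png");crop(t,285,160,52,50,11,"t30c.png")
```

```text
t 44.33 pos [0.5476 0.3511 0.2159] yaw x -81.85 w 0.599 F [-0.5 -0.2 -1.6] tool z [ 0.  0. -1.]
shift tool [-0.0003  0.0006  0.1869] turn tool z -0.0009 q6 1.96
```

View pics/s30c.png

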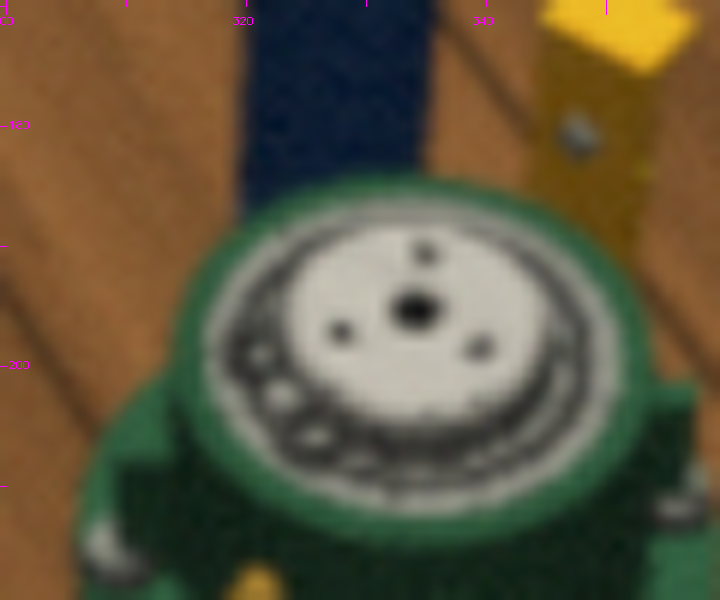

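View pics/t30c.png

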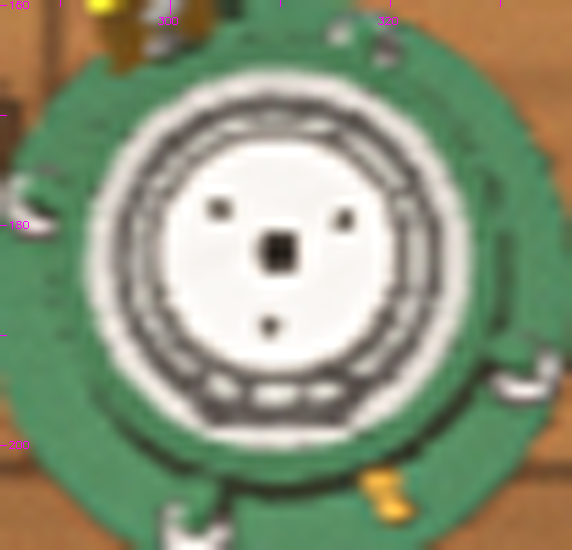

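View pics/s30.png

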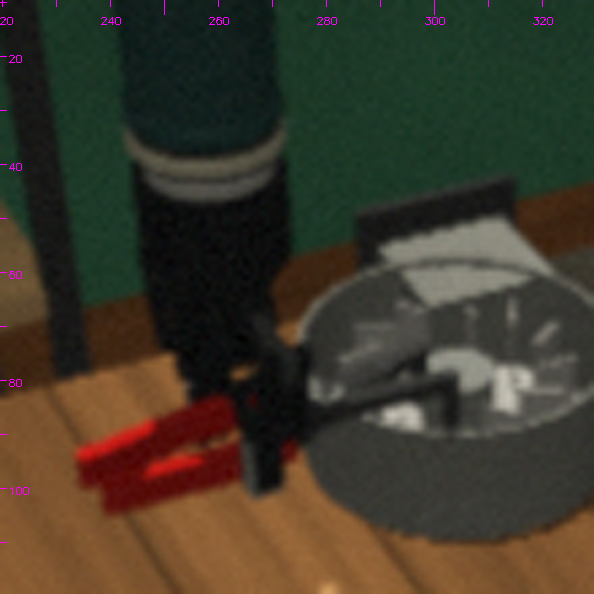

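View pics/t30.png

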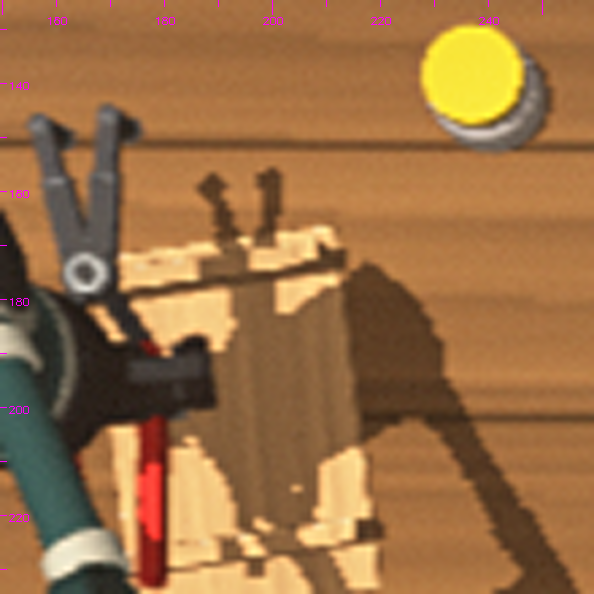

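Emit:
carry_out(deltas=[{"delta_pos":[0,0.003,0.03],"dr":[0,0,0]},{"delta_pos":[0,0,0.04],"dr":[0,0,0]},{"delta_pos":[0,0,0.04],"dr":[0,0,0]},{"delta_pos":[0,0,0.035],"dr":[0,0,0]},{"delta_pos":[0,0,0.02],"dr":[0,0,0]},{"delta_pos":[0,0,0.01],"dr":[0,0,0]},{"delta_pos":[0,0,0],"dr":[0,0,0]},{"delta_pos":[0,0,0],"dr":[0,0,0]}])

```text
time: 45.32
tool_pos: [0.5459, 0.3516, 0.0426]
tcp_rot: [-2.372, 2.055, -0.001]
wrist_force: [0.7, 0.3, -1.8]
width: 0.601
```

```bash
python3 avg.py
python3 - <<'E'
from h import *
t=cam("top");s=cam("side")
plan([.547,.3513,.029],np.radians(98.2))
crop(t,150,145,90,110,5.4,"t31.png");crop(s,220,70,110,110,5.4,"s31.png")
E
```

```text
z [0.5452 0.3511 0.0419] F tool [0.15 0.38 1.88] Q tool [-0.014  0.009 -0.015] w 0.604100026790221
t 45.67 pos [0.5449 0.3509 0.0414] yaw x -81.82 w 0.598 F [-0.3 -0.6 -1.2] tool z [ 7.e-04  4.e-04 -1.e+00]
shift tool [-0.0001 -0.0021  0.0124] turn tool z -0.0004 q6 1.962
```

View pics/s31.png

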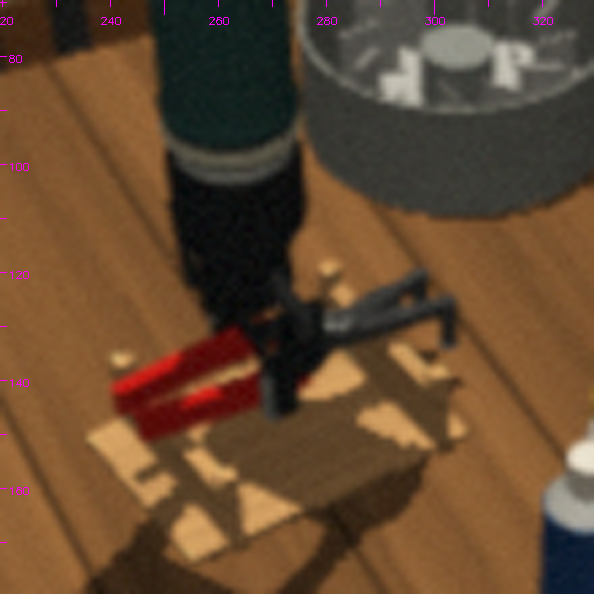

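View pics/t31.png

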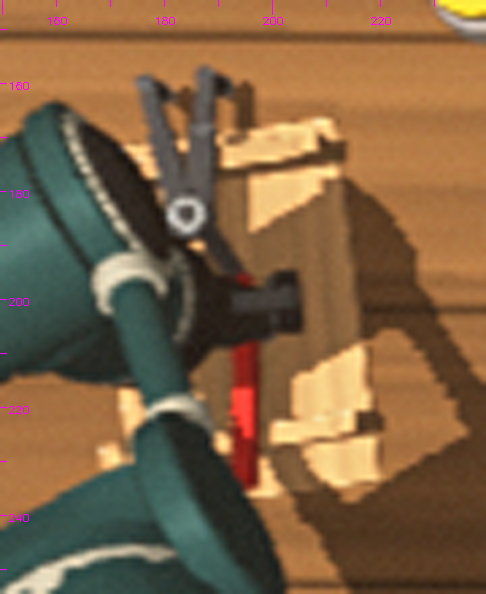

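Emit:
carry_out(deltas=[{"delta_pos":[0,0,0.004],"dr":[0,0,0]},{"delta_pos":[0,0,0.004],"dr":[0,0,0]},{"delta_pos":[0,0,0.002],"dr":[0,0,0]},{"delta_pos":[0,0,0],"dr":[0,0,0]},{"delta_pos":[0,0,0],"dr":[0,0,0]}])

```text
time: 46.3
tool_pos: [0.5446, 0.3508, 0.0309]
tcp_rot: [2.374, -2.057, -0.0]
wrist_force: [-0.2, -0.4, -1.9]
width: 0.6
```

```bash
python3 avg.py
```

```text
z [0.5446 0.3508 0.0309] F tool [-0.02 -0.26  1.8 ] Q tool [ 0.    -0.    -0.012] w 0.601263691346933
```

Emit:
carry_out(deltas=[{"delta_pos":[0,0,0.001],"dr":[0,0,0]},{"delta_pos":[0,0,0],"dr":[0,0,0]}])

```text
time: 46.8
tool_pos: [0.5447, 0.3508, 0.03]
tcp_rot: [-2.374, 2.057, -0.0]
wrist_force: [-0.3, -1.3, -0.9]
width: 0.603
```

```bash
python3 avg.py
```

```text
z [0.5447 0.3509 0.03  ] F tool [0.04 0.06 1.57] Q tool [ 0.039  0.008 -0.006] w 0.599092506269902
```

Emit:
carry_out(deltas=[{"delta_pos":[0,0,0.001],"dr":[0,0,0]},{"delta_pos":[0,0,0.0005],"dr":[0,0,0]},{"delta_pos":[0,0,0],"dr":[0,0,0]},{"delta_pos":[0,0,0],"dr":[0,0,0]}], grip=0.64)

```text
time: 47.55
tool_pos: [0.5448, 0.3509, 0.029]
tcp_rot: [-2.374, 2.057, -0.0]
wrist_force: [-2.6, -0.6, 5.9]
width: 0.641
```

```bash
python3 avg.py
```

```text
z [0.5448 0.3509 0.029 ] F tool [ 1.31  1.75 -5.3 ] Q tool [-0.331  0.165 -0.02 ] w 0.6438960600471524
```

Emit:
carry_out(deltas=[{"delta_pos":[0,0,0.001],"dr":[0,0,0]},{"delta_pos":[0,0,0.0005],"dr":[0,0,0]},{"delta_pos":[0,0,0],"dr":[0,0,0]},{"delta_pos":[0,0,0],"dr":[0,0,0]}], grip=0.72)

```text
time: 48.3
tool_pos: [0.5445, 0.3508, 0.0266]
tcp_rot: [2.374, -2.057, -0.0]
wrist_force: [0.4, 1.1, -1.3]
width: 0.72
```

Emit:
carry_out(deltas=[{"delta_pos":[0,0,0],"dr":[0,0,0]},{"delta_pos":[0,0,0],"dr":[0,0,0]},{"delta_pos":[0,0,0],"dr":[0,0,0]},{"delta_pos":[0,0,0],"dr":[0,0,0]},{"delta_pos":[0,0,0],"dr":[0,0,0]}], grip=1.0)

```text
time: 48.92
tool_pos: [0.5446, 0.3508, 0.0269]
tcp_rot: [-2.374, 2.057, -0.0]
wrist_force: [0.1, 0.1, 0.0]
width: 1.001
```

```bash
python3 avg.py
python3 - <<'E'
from h import *
t=cam("top");s=cam("side")
crop(t,150,145,90,110,5.4,"t32.png");crop(s,220,70,110,110,5.4,"s32.png")
E
```

```text
z [0.5446 0.3508 0.0269] F tool [-0.03  0.07  0.21] Q tool [-0.    -0.004 -0.004] w 1.002616065310751
```

View pics/s32.png

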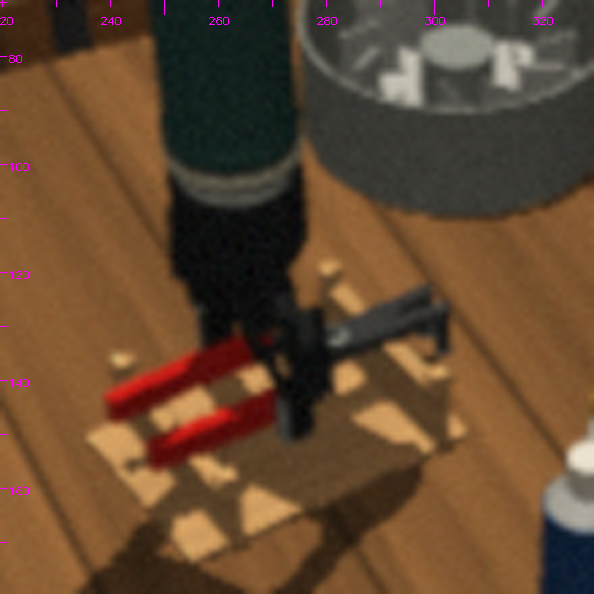

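View pics/t32.png

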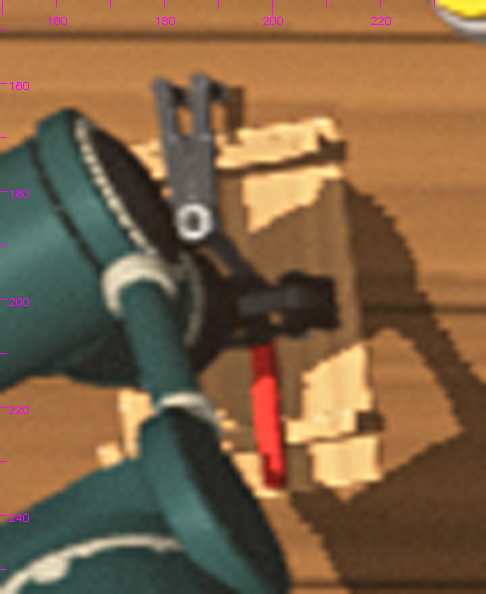

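Pliers are released and rest on the bars. I'll raise the arm clear and check the final state.

Emit:
carry_out(deltas=[{"delta_pos":[0,0,-0.015],"dr":[0,0,0]},{"delta_pos":[0,0,-0.03],"dr":[0,0,0]},{"delta_pos":[0,0,-0.05],"dr":[0,0,0]},{"delta_pos":[0,0,-0.06],"dr":[0,0,0]},{"delta_pos":[0,0,-0.06],"dr":[0,0,0]},{"delta_pos":[0,0.03,-0.03],"dr":[0,0,0]},{"delta_pos":[0,0.03,0],"dr":[0,0,0]},{"delta_pos":[0,0,0],"dr":[0,0,0]},{"delta_pos":[0,0,0],"dr":[0,0,0]}])

```text
time: 50.4
tool_pos: [0.4855, 0.3423, 0.2725]
tcp_rot: [-2.374, 2.056, -0.001]
wrist_force: [0.4, -0.7, -0.0]
width: 1.0
```

```bash
python3 avg.py
python3 - <<'E'
from h import *
import pickle
t=cam("top");s=cam("side")
pickle.dump((t,s),open("c40.pkl","wb"))
T_=lambda x0,y0,sc,X,Y:(x0+(X+.5)/sc-.5,y0+(Y+.5)/sc-.5)
crop(t,150,145,90,110,5.4,"t40.png");crop(s,220,110,110,75,7,"s40.png")
from ringfit import model
from scipy.optimize import minimize
roi=(290,162,44,44);x0,y0,w,h=roi
c0=pickle.load(open("c0.pkl","rb"))[0]
D=t["frame"][y0:y0+h,x0:x0+w].astype(float).mean(2)-c0["frame"][y0:y0+h,x0:x0+w].astype(float).mean(2)
best=None
def cost(p):
    m=model(p[0],p[1],p[2],.082,t,roi,sep=p[3]); A=np.c_[m.ravel(),np.ones(m.size)]
    k,*_=np.linalg.lstsq(A,D.ravel(),rcond=None); return ((A@k-D.ravel())**2).mean()
for yw in(-.1,0,.1):
    r=minimize(cost,[.605,.0148,yw,.032],method="Nelder-Mead",options=dict(initial_simplex=[[.605,.0148,yw,.032],[.608,.0148,yw,.032],[.605,.0178,yw,.032],[.605,.0148,yw+.1,.032],[.605,.0148,yw,.028]],xatol=1e-5))
    print(r.x.round(4),r.fun,D.var())
# diff image
v=np.clip(128+D,0,255).astype(np.uint8); cv2.imwrite("pics/diff.png",cv2.resize(v,None,fx=12,fy=12,interpolation=cv2.INTER_CUBIC))
E
```

```text
z [0.4857 0.3422 0.2713] F tool [ 0.04  0.01 -0.34] Q tool [ 0.013 -0.014  0.003] w 0.9988790423663388
[ 0.605   0.0147 -0.0119  0.0267] 164.31724876091343 349.1257128952941
[ 0.6052  0.0146 -0.0084  0.0277] 164.57418090914538 349.1257128952941
[ 0.6052  0.0145 -0.014   0.0278] 165.00349497234583 349.1257128952941
```

View pics/diff.png

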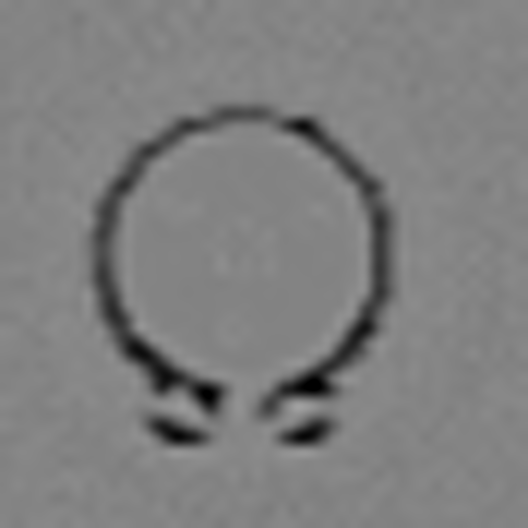

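View pics/s40.png

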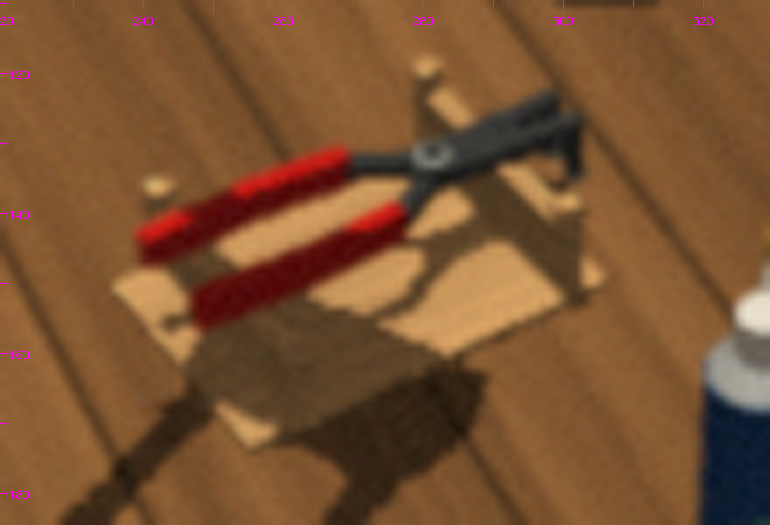

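View pics/t40.png

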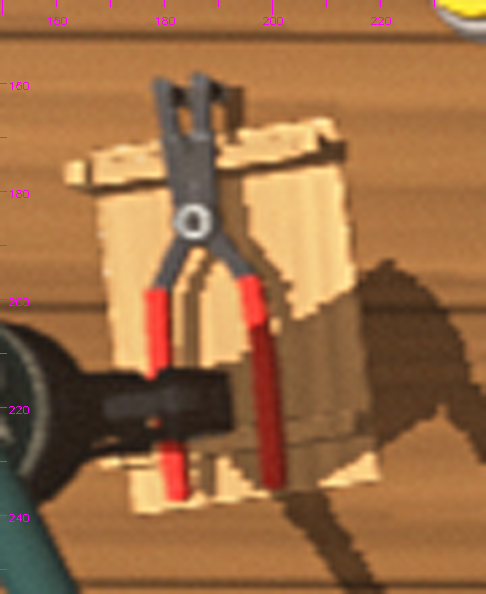

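```bash
python3 -c "
from workcell import bot
print(bot.finish_job())"
```

```text
the job is handed in; nothing more can be done
None
```

The ring is in the spindle's groove, the pliers are back on their rest, and I handed the job in at about 51 s with no verdict shown. I picked up the pliers, spread and lifted the ring, and passed it over the spindle with the ring's eyes towards the robot. Then I let it contract in steps, drew the pliers back and lifted them off.

**Last checks:**
- **Ring position:** the final top picture puts the ring's centre at (0.605, 0.0147), within about 0.5 mm of the spindle axis found earlier, (0.605, 0.0148). It looks flat and closed.
- **Pliers:** they look as they did at the start in both views, with the pivot within a few mm of its first place.
- **Robot:** the gripper is open, about 0.2 m above the rest, with no contact force.

**What disagreed or did not go smoothly:**
- **Eye spacing:** my fit gave about 27 mm between the ring's eyes, against the 34 mm stated for the closed ring in the groove. The fit is coarse there, because the eyes cover only a few pixels.
- **Height and tilt of the seated ring:** I judged these from the pictures only and did not measure them.
- **Lifting off:** the pins dragged in the eyes and the pliers pitched a few degrees in the fingers before coming free. The pictures showed the ring still closed around the spindle afterwards.
- **Other objects:** none looked moved in the pictures I took, but I did not measure them.

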